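# Fit a load resistor on its spindle and close the keeper

### The arm

A 6-joint arm with a two-finger parallel gripper is mounted at the origin on the work surface. World frame = base frame: x ahead of the robot, y to its left, z up, the work surface at z = 0. Lengths are in mm, angles in rad, forces in N, time in s.
With the tool pointing down it reaches from about 300 to 775 mm from the base axis. Payload 14.6 kg.
Tool frame: the origin (TCP) lies between the finger pads; the fingertips stand 8 mm ahead of it and the grasp point (between the pads) lies 11 mm behind it; z points along the fingers, y is the direction in which the jaws open and shut (so a half turn about z gives the same grasp; the last joint's range is limited). The gripper opens to 94 mm and grips with 3 to 60 N. Pads are 16 mm wide; open, the fingers measure 119 mm over their backs; the gripper's body (75 mm by 177 mm) begins 78 mm behind the grasp point.
Start: joints at [1.229, 0.3, 1.521, -0, 1.321, -0.067], TCP at [149.243, 529.354, 213.446] pointing down, gripper open.
Joint ranges: [-3.03, 3.03], [-0.79, 2.21], [0.23, 2.52], [-1.04, 4.18], [0, 3.07], [-2.55, 2.55]. Speed limits (rad/s): [2.22, 2.22, 2.57, 3.14, 3.14, 3.14].

### API

Orientations are given as [roll, pitch, yaw] about the fixed x, y, z axes, in that order (R = Rz(yaw) Ry(pitch) Rx(roll)).
In Python, from cell import manip, cams, models gives the robot as it stands. The module is installed in compiled form; this text tells all that it offers.
- The arm moves only by the shell command python3 -m pendant 'ROWS' [OPENING] [FORCE]. ROWS is JSON, a list that holds one entry, the list of rows, each a list of 4 numbers: the shift along the tool's x, y, z in cm, then the turn about the tool's z in rad. In form: [[[x, y, z, roll], ...]]. A call has 1 to 5 rows; each row is the pose to reach, as a shift and turn from the pose commanded when the call began, along the tool's axes at that moment; what a row does not reach only later rows make up. A row lasts 1/10 s, in which the tool goes at most 50 mm and 8.59 degrees, less where a joint would pass 70% of its speed; a pose out of reach is approached as far as the arm can. A call with a gripper value outside its range is refused whole. OPENING is the opening, from -1 (shut) to 1 (fully open), so that 0 is half open, set as the call begins (- or left out, the last holds). The fingers move at their own pace and stop on an object; FORCE is the grip in N (left out, the last holds). Time passes only in rows, so rows that repeat a pose let the fingers close. It gives the time, the measured TCP pose, the force and the opening at its end, in the units of the state.
- manip.read_state(): the state, without advancing time (a new reading comes with each control period).
- cams.camera(name): name is "scene" or "side" or "wrist"; returns a dict with "frame" (480x640x3 uint8, red, green, blue), "K" (3x3 intrinsics, pixels), "pose" (4x4, takes a point from camera to world coordinates). Camera axes: x right, y down, z forward; pixel columns grow to the right and rows downward; lengths in mm; the calibration is good to about 2 mm. A picture is of the moment at which its call begins. There is no depth.
- manip.sign_off(): hands the job in, once; it reports no verdict.
Trained networks look in the newest picture that a camera, given by its name, has taken for a name from the list of things; names that differ only in an ending like _2 or _b are one class to them, and where a whole thing is asked for, a point or a joint stands for the part that bears it (a point fixed in the world has none). Each returns a list of dicts, best first, with "score" (0 to 1); they miss things now and then, are a little off and sometimes report something else, mostly with a low value. They report only what shows in the picture. A call takes as long as a camera call. They do not tell look-alikes from the thing itself.
- models.regions_of(camera, name): "pixels" (480x640 bool, what is visible of it) and "point" ([column, row] in pixels, amid what is visible of it).
The state is a dict: "clock": time; "joints": joint angles; "qd": joint speeds; "effort": joint torques, N m; "eef_pos": TCP position; "eef_rot": TCP orientation; "wrist_force": force on the tool from outside, world axes, zero at the start; "moment": the same for the moment, N m; "finger_gap": finger opening in mm.
Only numpy, scipy, OpenCV 4.12 (cv2) and the standard library are available. Lean on these libraries where they do the work, as an engineer would, in place of code of your own. Each camera call takes 0.05 s, during which the arm holds its last target.

### The job

Flip the hold-down keeper of the aluminium stand open, take the longer of the two hollow green resistors out of the leaning rack and lower it gently over the bare upright spindle until it sits fully home. Then flip the keeper shut again over it and leave it; do not disturb the shorter resistor, the blue cell pack or the meter.

Things in the scene. Friction and masses are not known exactly. Their poses are not given: they have to be found in the camera images.
- stand: Fixed aluminium plate, 12 mm thick, on the robot's left or right, turned up to 20 deg. Origin on the table under the bare spindle, z up. Plate x -50 to +115, y -45 to +45 mm, plus a lobe x +-35, y +45 to +130 mm carrying a finished resistor. Two cheeks at x +74 to +96 mm, within 20 mm of y = 0, rise to 167 mm and hold the keeper's hinge between them.
- seat (a point): Top of the round dark seat (48 mm across) at the foot of the bare spindle, on its axis, 20 mm above the table: the resistor's lower end rests here when home.
- spindle_tip (a point): Tip of the bare spindle, a steel rod 16 mm thick, tapering over its last 6 mm; 80 mm above the seat, 100 mm above the table.
- finished (a point): Top centre of the finished resistor fixed on the stand, an obstacle 44 mm thick, 90 mm from the spindle along the stand's +y, top 140 mm above the table (a rod end on it reaches the same height).
- keeper_hinge (a point): Centre of the keeper's hinge, 85 mm from the spindle along the stand's +x, 155 mm above the table. The hinge line runs along the stand's y.
- keeper (a joint): Angle of the keeper, a stiff right-angled lever, 0 to 1.7 rad; stays where left (0.25 N m, some 3 N at the handle). At 0 (shut) its arm lies level from the hinge along the stand's -x, its pad over the spindle, and its handle stands straight up. Opening tips the handle away from the spindle, down to the stand's +x, and raises the arm: upright at 1.57. Starts at 0 to 0.35.
- handle_top (a point): End of the keeper's handle, 100 mm from the hinge. The handle is 12 mm thick across its swing and 20 mm wide along the hinge line; its outer 52 mm is a black grip 14 mm thick, 24 mm wide.
- keeper_pad (a point): Centre of the underside of the keeper's round rubber pad (32 mm across, 17 mm high), at the end of the arm, 85 mm out from the hinge and 11 mm below its level when shut; it is then 4 mm above a seated long resistor. The arm is dark steel, 12 mm thick, 20 mm wide.
- rack: Fixed plywood rack, left or right of the robot, turned up to 20 deg. Origin on the table, z up; base x -40 to +130, y +-90 mm. Two open troughs at y +45 and -45 mm lean 35 deg from vertical, tops towards the rack's -x (roughly to the robot): a board 78 mm long under the tube, a foot ledge, side lips 14 mm high along the lower 62 mm. The long tube's upper part is free.
- long_tube: The longer resistor: hollow tube with dark green ribbed winding and white end collars, 120 mm long, 44 mm outside, 24 mm bore right through, about 0.28 kg, both ends alike. Origin at the centre of its end that stands on the rack's foot ledge; z runs along its axis to the other, upper end. Lies in either trough, leaning 35 deg; this end is 85 mm out along the rack's +x, 45 mm above the table.
- long_tube_mid (a point): Middle of the long resistor's axis, 60 mm from either end.
- short_tube: The shorter resistor, the same but 85 mm long, in the other trough. Origin at the centre of its lower end, z along its axis upwards. Stays where it is.
- cell_pack: Block of blue cells between white and grey plates, 100 x 60 x 61 mm, loose, between the stand and the rack, on the far side. Origin at the centre of its underside. Stays where it is.
- meter: Grey hand-held meter lying flat, 110 x 60 x 34 mm, loose, between stand and rack, near the robot. Origin at the centre of its underside. Stays where it is.
Not all that is in view belongs to the job. Leave any orange or pink look-alike of the long_tube alone.

How it is judged (in metres and radians):
On the way, in this order (a step that is already met when the one before it is completed fails the run):
1. the keeper is flipped well open (beyond 1.2 rad) (value of joint keeper above 1.2 rad), for 0.2 s.
2. the long resistor is on the spindle, fully home on the seat, the keeper still open (horizontal distance between long_tube_mid and seat below 0.007 m and z of long_tube_mid in the frame of seat below 0.064 m and angle between the z axis of long_tube and the z axis of stand, either way round below 0.08 rad and value of joint keeper above 0.8 rad), for 0.2 s.
At the end, for the whole second after the job is handed in: The long resistor stands on the bare spindle, its middle within 7 mm of the spindle's axis and 55 to 64 mm above the seat (fully home is 60), upright within 0.08 rad and at rest; the keeper is shut to within 0.15 rad; the short resistor, cell pack and meter are within 30 mm of where they began (horizontal distance between long_tube_mid and seat below 0.007 m and z of long_tube_mid in the frame of seat between 0.055 and 0.064 m and angle between the z axis of long_tube and the z axis of stand, either way round below 0.08 rad and value of joint keeper below 0.15 rad and linear speed of long_tube below 0.02 m/s and distance of each of short_tube, cell_pack, meter from where it was at the start of the episode below 0.03 m); the robot touches nothing.
It fails at once if the short resistor, the cell pack or the meter is moved more than 30 mm (distance of any of short_tube, cell_pack, meter from where it was at the start of the episode above 0.03 m).
It fails at once if the long resistor is dropped (falls free faster than 0.6 m/s) (linear speed of long_tube above 0.6 m/s and contact force between the fingers and long_tube below 0.5 N).
It also fails if it takes over 72 s, if anything falls off the work surface, if the arm or the gripper's body presses on something with over 40 N, if the wrist force passes 120 N, or if a joint passes its speed limit or range.

## Working session

There is one attempt and no reset: what is moved stays moved. The work goes in short steps, Python scripts to look and compute and a shell command to move; the robot and the scene stay as the last step left them, time stands still between calls to the robot, and variables do not carry over. Pictures are saved under pics/ and viewed, and the job is handed in when it is done.

```bash
ls; mkdir -p pics; cat > h.py <<'E'
import numpy as np,cv2
from cell import manip,cams,models
def save(name,f): cv2.imwrite('pics/'+name+'.png',cv2.cvtColor(f,cv2.COLOR_RGB2BGR))
def proj(c,P):
    P=np.atleast_2d(P); T=np.linalg.inv(c['pose']); q=P@T[:3,:3].T+T[:3,3]
    u=q@c['K'].T; return u[:,:2]/u[:,2:]
def ray(c,uv):
    d=c['pose'][:3,:3]@np.linalg.solve(c['K'],[uv[0],uv[1],1.]); return c['pose'][:3,3],d/np.linalg.norm(d)
def atz(c,uv,z):
    o,d=ray(c,uv); return o+d*(z-o[2])/d[2]
E
python3 - <<'E'
from h import *
print(manip.read_state())
import pickle
D={}
for n in ['scene','side','wrist']:
    c=cams.camera(n); save('a_'+n,c['frame']); D[n]=c; print(n,c['pose'].round(2).tolist(),c['K'].round(1).tolist())
pickle.dump(D,open('a.pkl','wb'))
E
```

```text
pics
{'clock': 0.0, 'joints': array([ 1.22940430e+00,  3.00478811e-01,  1.52157642e+00, -4.21712221e-05,
        1.32067059e+00, -6.65595388e-02]), 'qd': array([-0.00039914,  0.00099826,  0.00034065, -0.00214377,  0.00024479,
       -0.00093763]), 'effort': array([ 1.75402347e-04, -5.31805980e+01, -3.52741742e+01,  7.08656665e-02,
        2.43156654e-02, -8.48832906e-05]), 'eef_pos': array([149.17166768, 529.12976116, 212.88406132]), 'eef_rot': array([-3.14045928e+00, -3.46105154e-05,  2.86677061e+00]), 'wrist_force': array([ 0.84878982, -0.29033092,  0.49610624]), 'moment': array([ 0.00574206, -0.02709471,  0.03641898]), 'finger_gap': 93.9692389801455}
scene [[-0.67, 0.64, -0.38, 877.05], [0.74, 0.57, -0.34, 377.5], [-0.0, -0.51, -0.86, 1120.54], [0.0, 0.0, 0.0, 1.0]] [[492.9, 0.0, 317.6], [0.0, 492.9, 244.4], [0.0, 0.0, 1.0]]
side [[0.9, -0.29, 0.32, 173.0], [-0.43, -0.6, 0.67, -623.87], [-0.01, -0.74, -0.67, 788.77], [0.0, 0.0, 0.0, 1.0]] [[508.3, 0.0, 324.6], [0.0, 508.3, 231.8], [0.0, 0.0, 1.0]]
wrist [[0.27, 0.93, 0.25, 74.95], [0.96, -0.26, -0.07, 550.88], [-0.0, 0.26, -0.96, 383.92], [0.0, 0.0, 0.0, 1.0]] [[374.0, 0.0, 323.6], [0.0, 374.0, 236.2], [0.0, 0.0, 1.0]]
```

View pics/a_scene.png

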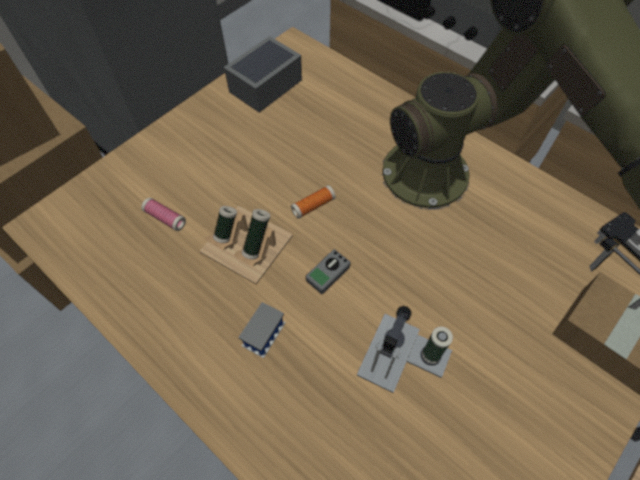

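View pics/a_side.png

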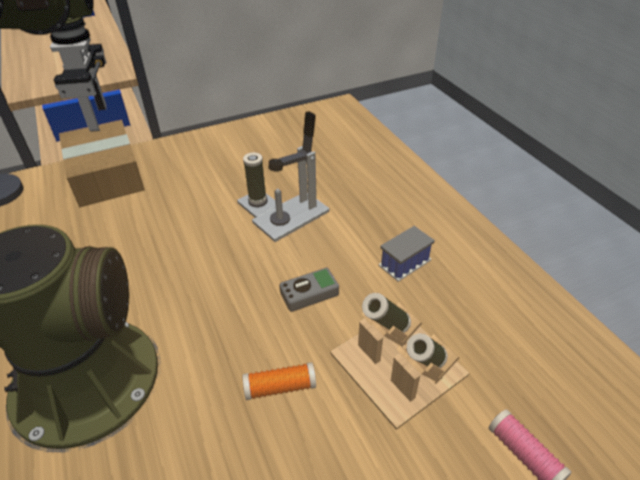

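View pics/a_wrist.png

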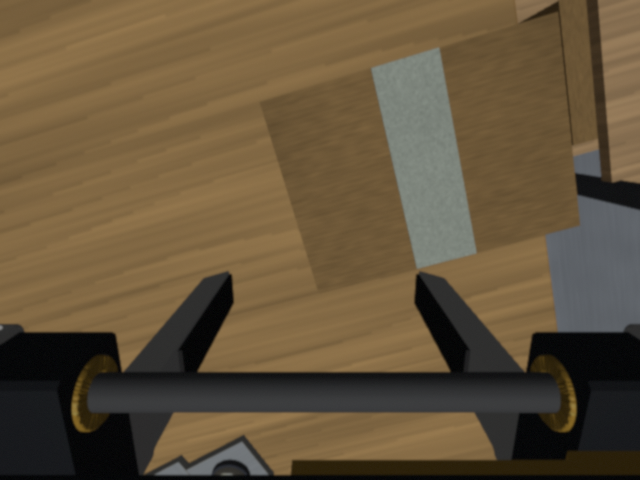

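```bash
python3 - <<'E'
from h import *
for cam in ['scene','side','wrist']:
    cams.camera(cam)
    for n in ['stand','seat','spindle_tip','finished','keeper_hinge','handle_top','keeper_pad','rack','long_tube','short_tube','cell_pack','meter']:
        try:
            print(cam,n,[(round(r['score'],2),np.round(r['point']).tolist(),int(r['pixels'].sum())) for r in models.regions_of(cam,n)])
        except Exception as e: print(cam,n,e)
print(manip.read_state()['clock'])
E
```

```text
scene stand [(0.87, [399.0, 352.0], 4499)]
scene seat [(0.73, [402.0, 349.0], 4410)]
scene spindle_tip [(0.81, [401.0, 353.0], 4359)]
scene finished [(0.89, [401.0, 353.0], 4419)]
scene keeper_hinge [(0.97, [401.0, 352.0], 4568)]
scene handle_top [(0.75, [394.0, 331.0], 631)]
scene keeper_pad [(0.84, [394.0, 330.0], 629), (0.37, [260.0, 330.0], 1477), (0.28, [399.0, 352.0], 4484)]
scene rack [(0.73, [242.0, 246.0], 2769)]
scene long_tube [(0.85, [314.0, 201.0], 637), (0.75, [163.0, 214.0], 657), (0.69, [254.0, 234.0], 880)]
scene short_tube [(0.86, [221.0, 226.0], 622), (0.31, [260.0, 330.0], 1517)]
scene cell_pack [(0.77, [262.0, 330.0], 1534), (0.52, [401.0, 352.0], 4199)]
scene meter [(0.85, [330.0, 271.0], 1120), (0.24, [394.0, 331.0], 665)]
side stand [(0.61, [279.0, 199.0], 4811)]
side seat [(0.91, [280.0, 193.0], 5008)]
side spindle_tip [(0.74, [384.0, 312.0], 1139), (0.67, [286.0, 200.0], 4863), (0.53, [304.0, 286.0], 1702)]
side finished [(0.6, [282.0, 199.0], 5022)]
side keeper_hinge [(0.75, [286.0, 200.0], 4831)]
side handle_top [(0.91, [305.0, 151.0], 799), (0.43, [425.0,
[... 232 characters left out ...]
46), (0.5, [424.0, 351.0], 1021), (0.2, [304.0, 152.0], 835)]
side short_tube [(0.86, [424.0, 351.0], 947), (0.46, [304.0, 150.0], 896)]
side cell_pack [(0.95, [406.0, 250.0], 1894), (0.39, [305.0, 149.0], 837), (0.26, [382.0, 311.0], 1142)]
side meter [(0.78, [307.0, 287.0], 1759)]
wrist stand [(0.88, [226.0, 466.0], 2579)]
wrist seat [(0.83, [224.0, 464.0], 2601)]
wrist spindle_tip [(0.79, [224.0, 464.0], 2671)]
wrist finished [(0.81, [226.0, 466.0], 2608)]
wrist keeper_hinge [(0.78, [226.0, 464.0], 2602)]
wrist handle_top []
wrist keeper_pad [(0.45, [226.0, 464.0], 2497)]
wrist rack []
wrist long_tube [(0.46, [224.0, 463.0], 2545)]
wrist short_tube []
wrist cell_pack []
wrist meter []
2.1
```

```bash
python3 - <<'E'
import pickle,cv2
D=pickle.load(open('a.pkl','rb'))
def crop(n,x0,y0,w,h,s,o):
    f=D[n]['frame'][y0:y0+h,x0:x0+w]; f=cv2.resize(f,None,fx=s,fy=s,interpolation=cv2.INTER_CUBIC)
    for i in range(0,w,10): cv2.putText(f,str(x0+i) if i%20==0 else '',(i*s,8),0,.3,(255,0,0),1); cv2.line(f,(i*s,10),(i*s,14),(255,0,0),1)
    for i in range(0,h,10): cv2.putText(f,str(y0+i) if i%20==0 else '-',(0,i*s+3),0,.3,(255,0,0),1)
    cv2.imwrite('pics/'+o+'.png',cv2.cvtColor(f,cv2.COLOR_RGB2BGR))
crop('scene',345,295,120,100,6,'c1')
crop('side',225,105,120,140,4,'c2')
crop('scene',190,190,120,100,6,'c3')
crop('side',320,280,160,150,4,'c4')
E
```

```text
(no output)
```

View pics/c1.png

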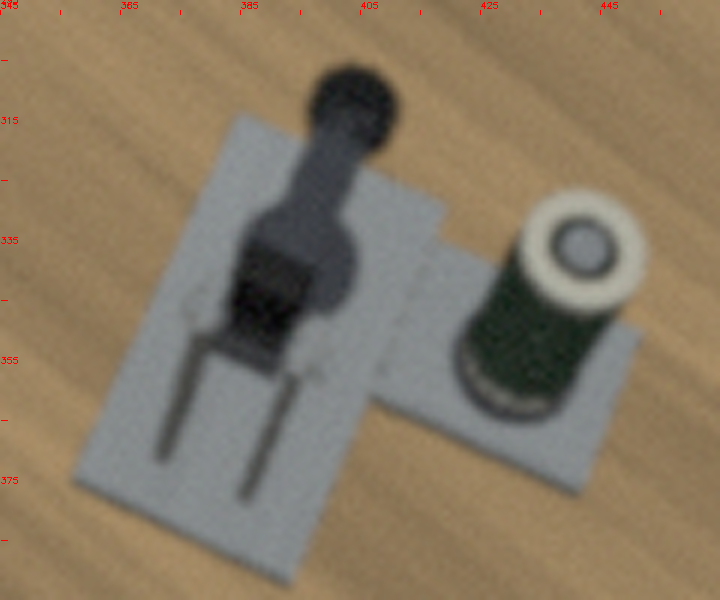

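View pics/c2.png

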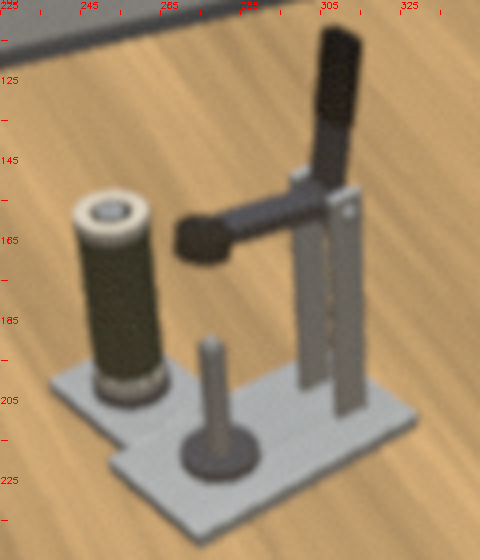

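View pics/c3.png

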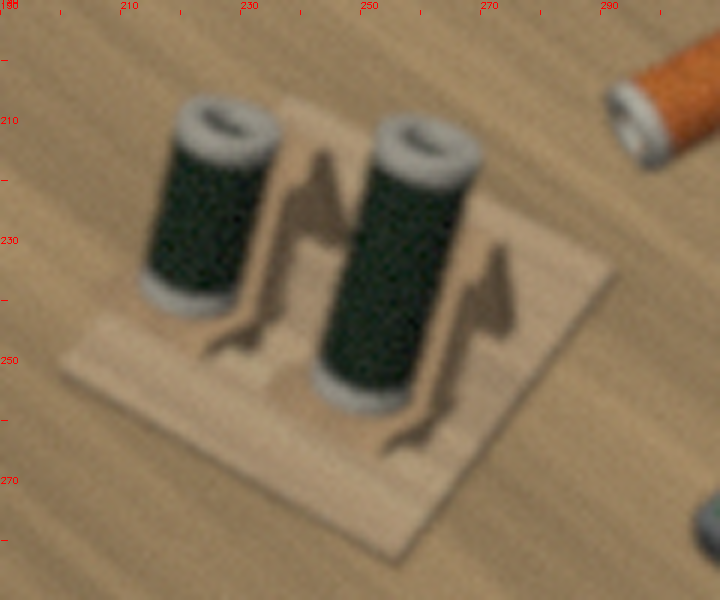

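View pics/c4.png

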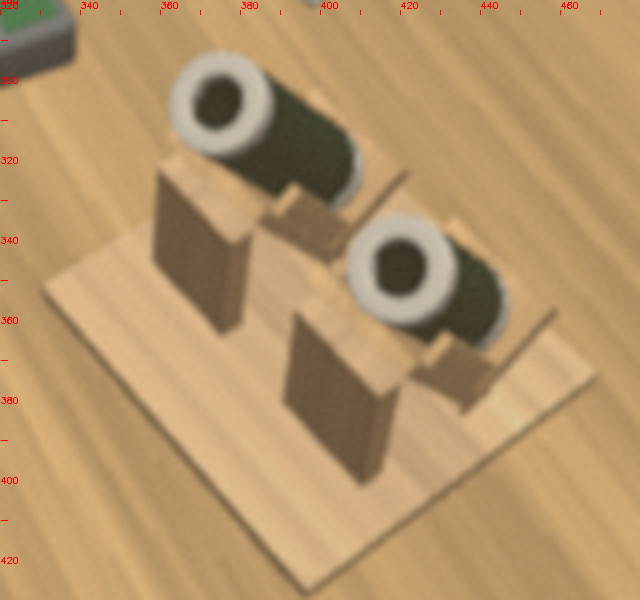

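```bash
cat > fit.py <<'E'
from h import *
import pickle
from scipy.optimize import least_squares
D=pickle.load(open('a.pkl','rb'))
sc,sd=D['scene'],D['side']
def W(p,L):
    c,s=np.cos(p[2]),np.sin(p[2]); L=np.array(L,float)
    return np.array([p[0]+c*L[:,0]-s*L[:,1],p[1]+s*L[:,0]+c*L[:,1],L[:,2]]).T
S=[(sc,(384.7,314.2),(-50,-45,12)),(sc,(419.2,329.7),(-50,45,12)),(sc,(357.5,375),(115,-45,12)),(sc,(393,391.5),(115,45,8)),(sc,(451.7,350),(-35,130,12)),(sc,(441.7,376.5),(35,130,8)),(sc,(442.2,336.3),(0,90,140)),
(sd,(252.5,221.2),(-50,45,12)),(sd,(275,240),(-50,-45,8)),(sd,(237.5,201),(-35,130,12)),(sd,(329.2,208.7),(115,-45,10)),(sd,(277.7,190),(0,0,100)),(sd,(280,217),(0,0,20)),(sd,(253,157.7),(0,90,140)),(sd,(312,157.5),(85,-20,155))]
def run(S,W,p0):
    def res(p):
        r=[]
        P=W(p,[s[2] for s in S])
        for s,q in zip(S,P): r+=list(proj(s[0],q)[0]-s[1])
        return r
    o=least_squares(res,p0,loss='soft_l1'); print(o.x.round(3)); print(np.reshape(res(o.x),(-1,2)).round(1).tolist()); return o.x
if __name__=='__main__':
    ps=run(S,W,[450,350,.3])
    l=35*np.pi/180
    def up(y,L): return (85-L*np.sin(l),y,45+L*np.cos(l))
    for sg in (1,):
      R=[(sd,(374.8,305.2),up(45,120)),(sd,(425.5,347),up(-45,85)),(sc,(260.8,215),up(45,120)),(sc,(227.8,211.7),up(-45,85)),
       (sc,(292.5,234.2),(-40,90,6)),(sc,(255.8,283.5),(130,90,6)),(sc,(200,250.5),(130,-90,6)),(sc,(237.5,206.7),(-40,-90,12)),
       (sd,(330,352),(-40,90,8)),(sd,(397,428.7),(-40,-90,6)),(sd,(469,373.7),(130,-90,8))]
      pr=run(R,W,[450,-100,0])
    print('long top',W(pr,[up(45,120),(85,45,45)]))
    # keeper angle
    K=[(sd,(310.2,113)),(sd,)]
    for a in np.arange(0,.4,.05):
        H=W(ps,[(85+100*np.sin(a),0,155+100*np.cos(a))])
        Pd=W(ps,[(85-85*np.cos(a)+ -11*np.sin(a)*-1*0,0,155+85*np.sin(a))])
        print(round(a,2),proj(sd,H).round(1),proj(sd,Pd).round(1),proj(sc,H).round(1),proj(sc,Pd).round(1))
    for y in (ps,):
        print('seat',W(ps,[(0,0,20),(85,0,155),(0,90,140)]).round(1))
    c,d=atz(sc,(403,306),200),0
    # cell pack, meter
    print('pack',atz(sc,(264,326),61),atz(sd,(407,242),61),'meter',atz(sc,(330,268),34),atz(sd,(310,286),34))
E
python3 fit.py
```

```text
[4.64082e+02 2.38946e+02 2.78000e-01]
[[-1.2, -0.8], [-0.4, -0.9], [-1.5, -0.4], [0.0, 1.2], [-0.5, -0.5], [-0.6, 0.5], [-0.7, -0.4], [-1.1, -2.4], [-0.2, -0.5], [-1.2, -1.7], [0.2, -0.9], [-0.2, -1.1], [-0.2, -0.8], [-0.8, -0.8], [-0.2, 0.1]]
[ 4.65484e+02 -2.21537e+02  1.85000e-01]
[[-0.6, -0.3], [-5.8, -0.6], [-0.2, -2.1], [-0.5, -2.0], [-0.6, 0.2], [-0.5, 0.1], [-1.3, 1.0], [-0.7, -2.2], [-0.0, -0.3], [-0.3, 0.1], [0.4, -0.6]]
long top [[ 473.10310461 -174.33053007  143.29824531]
 [ 540.75840153 -161.6728934    45.        ]]
0.0 [[304.6 113.8]] [[275.8 168.5]] [[393.2 333.2]] [[402.  315.5]]
0.05 [[306.4 113. ]] [[275.7 166.9]] [[392.2 335.6]] [[402.3 314.8]]
0.1 [[308.2 112.4]] [[275.6 165.2]] [[391.1 338. ]] [[402.5 314.1]]
0.15 [[310.  111.9]] [[275.7 163.5]] [[390.1 340.4]] [[402.7 313.5]]
0.2 [[311.8 111.5]] [[275.8 161.7]] [[389.  342.9]] [[402.9 313. ]]
0.25 [[313.6 111.2]] [[276.1 159.9]] [[388.  345.4]] [[403.  312.6]]
0.3 [[315.3 111. ]] [[276.4 158.1]] [[386.9 348. ]] [[403.1 312.3]]
0.35 [[317. 111.]] [[276.7 156.3]] [[385.8 350.5]] [[403.1 312.1]]
seat [[464.1 238.9  20. ]
 [545.8 262.3 155. ]
 [439.4 325.5 140. ]]
pack [653.5960335   6.5640857  61.       ] [6.56462648e+02 4.51781142e-04 6.10000000e+01] meter [429.8637453  11.3763974  34.       ] [433.39225842  -1.20729294  34.        ]
```

```bash
cat > go.py <<'E'
# usage: go.py frame x y z [yawoff]  -> shift (cm) & roll from the current pose
import sys
from h import *
from scipy.spatial.transform import Rotation as Ro
F={'s':(464.1,238.9,.278),'r':(465.5,-221.5,.185),'w':(0,0,0)}
def goal(f,x,y,z):
    a=F[f]; c,s=np.cos(a[2]),np.sin(a[2]); return np.array([a[0]+c*x-s*y,a[1]+s*x+c*y,z]),a[2]+np.pi
def loc(f,p):
    a=F[f]; c,s=np.cos(a[2]),np.sin(a[2]); d=p[:2]-a[:2]; return np.array([c*d[0]+s*d[1],-s*d[0]+c*d[1],p[2]])
st=manip.read_state(); R=Ro.from_euler('xyz',st['eef_rot']).as_matrix(); p=st['eef_pos']
print('t',round(st['clock'],2),'stand',loc('s',p).round(1),'rack',loc('r',p).round(1),'tilt',round(float(np.arccos(-R[2,2])),3),'F',st['wrist_force'].round(1),'gap',round(st['finger_gap'],1),'j6',round(st['joints'][5],2))
if len(sys.argv)>2:
    f=sys.argv[1]; g,y=goal(f,*map(float,sys.argv[2:5])); 
    yc=np.arctan2(R[1,0],R[0,0]); dr=-((y-yc+np.pi)%(2*np.pi)-np.pi)
    print('shift',(R.T@(g-p)/10).round(2),'roll',round(dr,3))
E
python3 go.py s 55 0 300
```

```text
t 2.1 stand [-223.1  365.7  213.4] rack [-172.8  796.2  213.4] tilt 0.0 F [0.2 0.1 1. ] gap 93.8 j6 -0.07
shift [-42.87 -16.52  -8.66] roll -0.553
```

```bash
python3 -m pendant '[[[-2,-1,-4,-0.12],[-6,-2,-8.7,-0.25],[-10.5,-4,-8.7,-0.38],[-15,-5.8,-8.7,-0.5],[-19.5,-7.5,-8.7,-0.553]]]' -1 20; python3 go.py s 55 0 300
```

```text
clock: 2.6
eef_pos: [313.6, 406.0, 301.0]
eef_rot: [3.141, 0.001, -2.858]
wrist_force: [1.5, 1.1, 0.3]
finger_gap: 57.7
t 2.6 stand [-98.8 202.  301. ] rack [-33.9 644.7 301. ] tilt 0.001 F [1.5 1.1 0.3] gap 57.7 j6 -1.01
shift [-15.27 -20.28   0.11] roll 0.005
```

```bash
python3 -m pendant '[[[-3,-4,0,0],[-6,-8,0,0],[-9,-12,0,0],[-12,-16,0,0],[-15,-20.1,0,0]]]'; python3 go.py s 65 0 243; python3 - <<'E'
from h import *
for n in ['side','wrist']:
    c=cams.camera(n); save('b_'+n,c['frame'])
E
```

```text
clock: 3.1
eef_pos: [512.7, 254.1, 300.6]
eef_rot: [3.141, 0.0, -2.863]
wrist_force: [0.6, 0.2, -1.0]
finger_gap: 17.1
t 3.1 stand [ 50.9   1.3 300.6] rack [133.9 458.8 300.6] tilt 0.0 F [ 0.6  0.2 -1. ] gap 17.1 j6 -1.45
shift [-1.41 -0.13  5.76] roll 0.0
```

View pics/b_side.png

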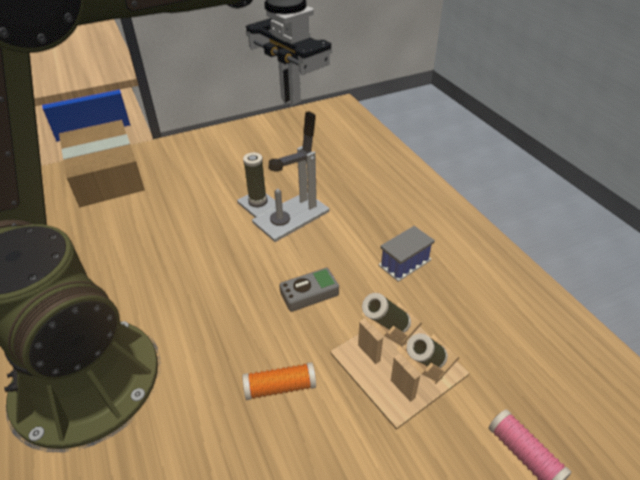

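View pics/b_wrist.png

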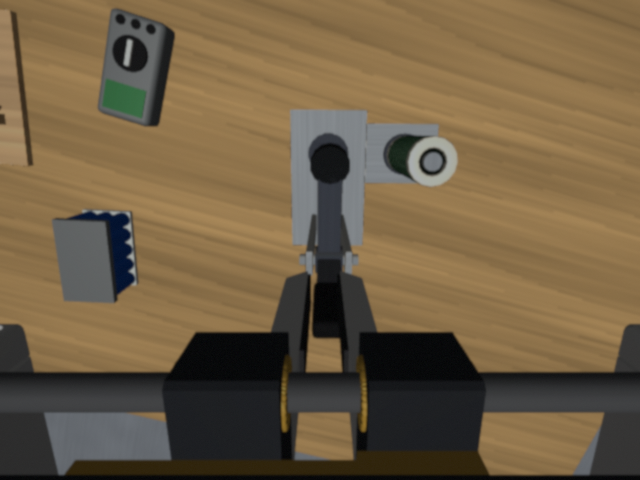

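```bash
python3 -m pendant '[[[0,-0.1,3,0],[-0.5,-0.1,5.7,0],[-1.5,-0.1,5.7,0],[-3,-0.1,5.7,0],[-3,-0.1,5.7,0]]]'; python3 go.py s 101.7 0 239.4;python3 go.py s 123 0 228.7;python3 go.py s 140.5 0 212
```

```text
clock: 3.7
eef_pos: [540.7, 263.6, 242.9]
eef_rot: [3.142, -0.001, -2.863]
wrist_force: [-0.2, -1.6, 0.1]
finger_gap: 0.4
t 3.7 stand [ 80.4   2.7 242.9] rack [163.1 463.  242.9] tilt 0.001 F [-0.2 -1.6  0.1] gap 0.4 j6 -1.46
shift [-2.13 -0.27  0.35] roll 0.0
t 3.7 stand [ 80.4   2.7 242.9] rack [163.1 463.  242.9] tilt 0.001 F [-0.2 -1.6  0.1] gap 0.4 j6 -1.46
shift [-4.26 -0.27  1.42] roll 0.0
t 3.7 stand [ 80.4   2.7 242.9] rack [163.1 463.  242.9] tilt 0.001 F [-0.2 -1.6  0.1] gap 0.4 j6 -1.46
shift [-6.01 -0.27  3.09] roll 0.0
```

```bash
python3 -m pendant '[[[-1.2,-0.2,0.1,0],[-2.2,-0.2,0.4,0],[-3.2,-0.2,0.9,0],[-4.3,-0.2,1.4,0],[-5.2,-0.2,2.2,0]]]'; python3 go.py s 149 0 198.5;python3 go.py s 154.6 0 183.5;python3 go.py s 156.3 0 175.6
```

```text
clock: 4.2
eef_pos: [591.5, 275.7, 221.2]
eef_rot: [-3.142, 0.001, -2.863]
wrist_force: [-2.2, 0.2, 3.2]
finger_gap: 0.8
t 4.2 stand [132.6   0.4 221.2] rack [215.3 465.5 221.2] tilt 0.001 F [-2.2  0.2  3.2] gap 0.8 j6 -1.47
shift [-1.63 -0.04  2.28] roll 0.0
t 4.2 stand [132.6   0.4 221.2] rack [215.3 465.5 221.2] tilt 0.001 F [-2.2  0.2  3.2] gap 0.8 j6 -1.47
shift [-2.19 -0.04  3.78] roll 0.0
t 4.2 stand [132.6   0.4 221.2] rack [215.3 465.5 221.2] tilt 0.001 F [-2.2  0.2  3.2] gap 0.8 j6 -1.47
shift [-2.36 -0.04  4.57] roll 0.0
```

Contact force about 3 N, as expected. Continue to 1.5 rad.

```bash
python3 -m pendant '[[[-0.9,0,1,0],[-1.6,0,2.2,0],[-2.1,0,3.4,0],[-2.4,0,4.6,0],[-2.4,0,4.6,0]]]'; python3 -m pendant '[[[0,0,-2,0],[0.2,0,-6,0],[0.4,0,-10,0]]]'; python3 go.py; python3 - <<'E'
from h import *
for n in ['side','wrist']:
    c=cams.camera(n); save('c_'+n,c['frame'])
E
```

```text
clock: 4.7
eef_pos: [613.7, 281.7, 172.9]
eef_rot: [-3.141, -0.003, -2.864]
wrist_force: [-0.3, -0.1, 0.3]
finger_gap: 0.6
clock: 5.0
eef_pos: [609.7, 280.5, 276.2]
eef_rot: [-3.141, -0.002, -2.864]
wrist_force: [0.3, 0.1, 0.4]
finger_gap: 0.4
t 5.0 stand [1.514e+02 1.000e-01 2.762e+02] rack [234.1 467.  276.2] tilt 0.002 F [0.3 0.1 0.4] gap 0.4 j6 -1.47
```

View pics/c_side.png

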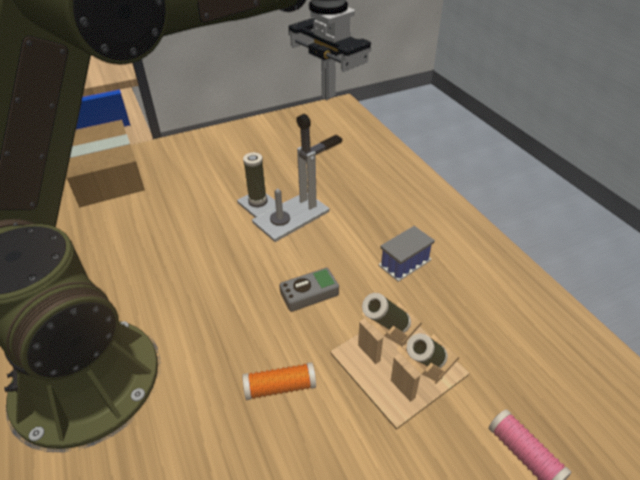

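```bash
python3 go.py r 29.4 45 230
```

```text
t 5.1 stand [152.9   0.3 282. ] rack [235.5 467.3 282. ] tilt 0.009 F [-0.3  0.1 -0.1] gap 0.6 j6 -1.47
shift [ 24.5  -40.14   4.94] roll 0.093
```

```bash
python3 -m pendant '[[[2.4,-4,0,0.05],[4.8,-8,0,0.093],[7.2,-12,0,0.093],[9.6,-16,0,0.093],[12,-20,0,0.093]]]' 0.4;  python3 go.py r 29.4 45 230
```

```text
clock: 5.6
eef_pos: [548.6, 53.9, 274.9]
eef_rot: [-3.141, -0.001, -2.956]
wrist_force: [0.3, -0.9, 0.9]
finger_gap: 37.2
t 5.6 stand [  30.4 -201.1  274.9] rack [132.3 255.4 274.9] tilt 0.001 F [ 0.3 -0.9  0.9] gap 37.2 j6 -1.72
shift [ 10.29 -21.04   4.5 ] roll 0.0
```

```bash
python3 -m pendant '[[[2,-4.2,0,0],[4,-8.4,1,0],[6.2,-12.7,2,0],[8.3,-17,3.2,0],[10.3,-21,4.5,0]]]';python3 -m pendant '[[[0,0,0,0]]]';  python3 go.py r 29.4 45 113.5;python3 - <<'E'
from h import *
import pickle
D={}
for n in ['scene','side','wrist']:
    c=cams.camera(n); save('d_'+n,c['frame']);D[n]=c
pickle.dump(D,open('d.pkl','wb'))
a=(465.5,-221.5,.185); l=np.radians(35)
def W(L):
    c,s=np.cos(a[2]),np.sin(a[2]); return np.array([a[0]+c*L[0]-s*L[1],a[1]+s*L[0]+c*L[1],L[2]])
print(proj(D['wrist'],W((85-120*np.sin(l),45,45+120*np.cos(l)))), proj(D['wrist'],W((85-85*np.sin(l),-45,45+85*np.cos(l)))))
E
```

```text
clock: 6.1
eef_pos: [485.9, -171.6, 229.8]
eef_rot: [-3.141, -0.0, -2.957]
wrist_force: [1.0, -0.1, -0.5]
finger_gap: 65.6
clock: 6.2
eef_pos: [484.9, -173.5, 228.3]
eef_rot: [3.141, -0.003, -2.961]
wrist_force: [-0.7, 0.7, 0.2]
finger_gap: 65.7
t 6.2 stand [ -93.2 -402.2  228.3] rack [ 27.9  43.6 228.3] tilt 0.003 F [-0.7  0.7  0.2] gap 65.7 j6 -2.17
shift [-0.19  0.12 11.48] roll -0.005
[[320.69682239 225.87604183]] [[208.17026176 242.11288082]]
```

View pics/d_wrist.png

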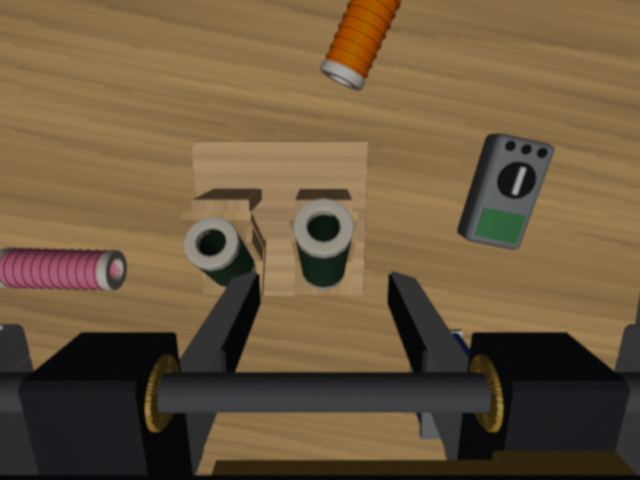

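```bash
python3 -m pendant '[[[-0.2,0.25,3.5,0],[-0.2,0.25,7,0],[-0.2,0.25,9.5,0],[-0.2,0.25,11.4,0],[-0.2,0.25,11.4,0]]]';  python3 go.py r 29.4 46.5 113.5;python3 - <<'E'
from h import *
for n in ['side','wrist']:
    c=cams.camera(n); save('e_'+n,c['frame'])
    if n=='side': save('e_crop',cv2.resize(c['frame'][220:430,300:500],None,fx=3,fy=2.8))
E
```

```text
clock: 6.85
eef_pos: [488.1, -165.3, 114.5]
eef_rot: [3.14, -0.003, -2.954]
wrist_force: [0.4, 0.3, 0.7]
finger_gap: 66.1
t 6.85 stand [ -87.9 -395.3  114.5] rack [ 32.5  51.1 114.5] tilt 0.004 F [0.4 0.3 0.7] gap 66.1 j6 -2.16
shift [ 0.32 -0.46  0.1 ] roll 0.002
```

View pics/e_crop.png

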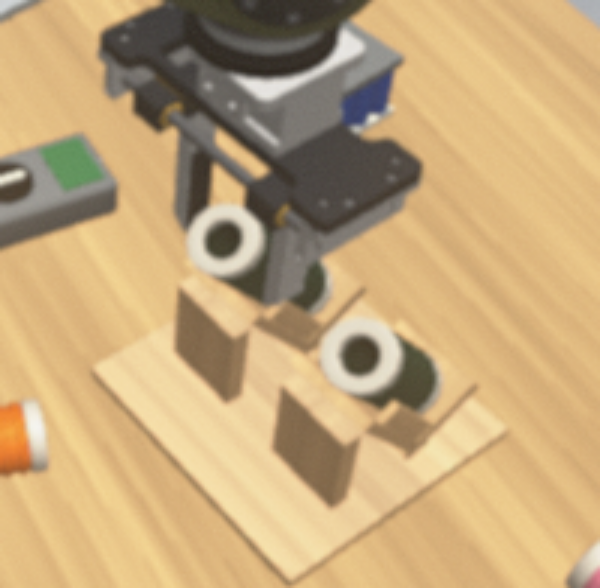

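View pics/e_wrist.png

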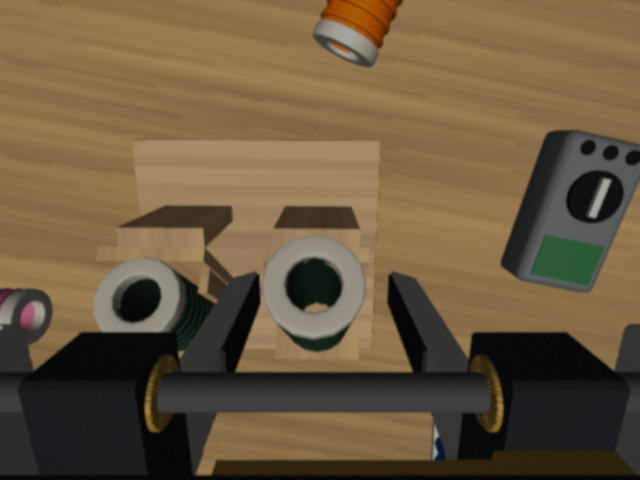

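```bash
python3 -m pendant '[[[0.3,-0.4,0.1,0],[0.3,-0.4,0.1,0],[0.3,-0.4,0.1,0]]]';  python3 go.py r 29.4 46.5 113.5
```

```text
clock: 7.25
eef_pos: [486.6, -171.6, 116.1]
eef_rot: [-3.141, 0.001, -2.957]
wrist_force: [0.3, -0.2, -0.2]
finger_gap: 65.8
t 7.25 stand [ -91.  -401.   116.1] rack [ 29.9  45.1 116.1] tilt 0.001 F [ 0.3 -0.2 -0.2] gap 65.8 j6 -2.17
shift [0.05 0.14 0.26] roll 0.0
```

```bash
python3 -m pendant '[[[0,0,0.2,0],[0,0,0.2,0],[0,0,0.2,0],[0,0,0.2,0],[0,0,0.2,0]]]' -1 8; python3 go.py r 29.4 46.5 113.5;  python3 -m pendant '[[[0,0,0,0],[0,0,0,0]]]'; python3 go.py r 29.4 46.5 113.5
```

```text
clock: 7.75
eef_pos: [486.4, -171.4, 113.4]
eef_rot: [3.141, -0.0, -2.956]
wrist_force: [-0.6, 1.6, 1.0]
finger_gap: 44.6
t 7.75 stand [ -91.1 -400.7  113.4] rack [ 29.8  45.4 113.4] tilt 0.0 F [-0.6  1.6  1. ] gap 44.6 j6 -2.17
shift [ 0.04  0.11 -0.01] roll 0.0
clock: 7.95
eef_pos: [486.4, -171.4, 113.4]
eef_rot: [3.141, -0.0, -2.956]
wrist_force: [-0.6, 0.6, -0.3]
finger_gap: 44.4
t 7.95 stand [ -91.2 -400.6  113.4] rack [ 29.7  45.4 113.4] tilt 0.0 F [-0.6  0.6 -0.3] gap 44.4 j6 -2.17
shift [ 0.03  0.11 -0.01] roll 0.0
```

```bash
python3 -m pendant '[[[-0.6,0,-0.65,0],[-1.3,0,-1.2,0],[-2,0,-1.7,0],[-2.7,0,-2.1,0],[-3.4,0,-2.4,0]]]';python3 -m pendant '[[[-0.6,0,-0.3,0],[-1.2,0,-0.45,0],[-1.8,0,-0.6,0],[-1.8,0,-0.6,0]]]'; python3 go.py; python3 - <<'E'
from h import *
for n in ['side','scene']:
    c=cams.camera(n); save('f_'+n,c['frame'])
    if n=='side': save('f_crop',cv2.resize(c['frame'][200:410,300:500],None,fx=3,fy=2.8))
E
```

```text
clock: 8.45
eef_pos: [520.6, -165.1, 137.8]
eef_rot: [-3.141, 0.0, -2.956]
wrist_force: [-0.1, -0.6, -2.9]
finger_gap: 44.3
clock: 8.85
eef_pos: [538.2, -161.8, 143.8]
eef_rot: [-3.141, 0.001, -2.956]
wrist_force: [-2.2, -0.5, 4.8]
finger_gap: 44.3
t 8.85 stand [ -38.7 -405.7  143.8] rack [ 82.5  45.3 143.8] tilt 0.001 F [-2.2 -0.5  4.8] gap 44.3 j6 -2.11
```

View pics/f_crop.png

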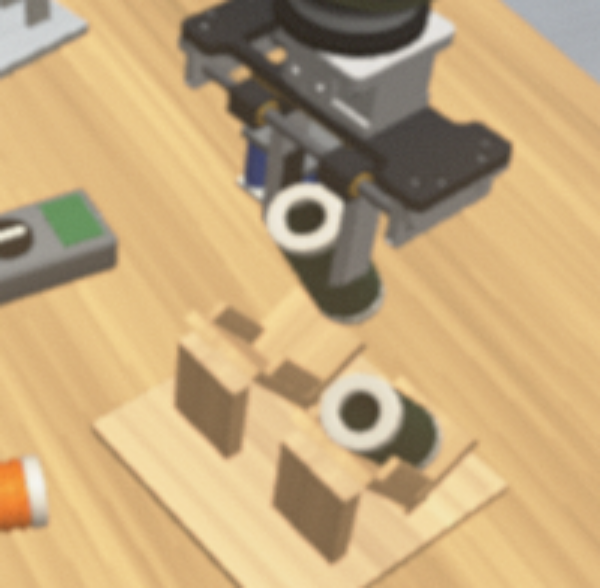

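View pics/f_scene.png

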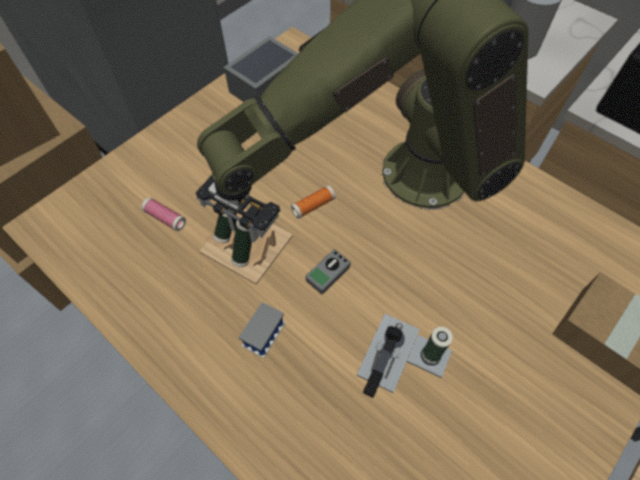

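```bash
cat > tilt.py <<'E'
from h import *
import sys,pickle
from scipy.spatial.transform import Rotation as Ro
def show(name,s=97,ths=(0,10,20,30,35,40),dyaw=0):
    st=manip.read_state(); R=Ro.from_euler('xyz',st['eef_rot']).as_matrix(); g=st['eef_pos']-11*R[:,2]
    print('gap',st['finger_gap'],'F',st['wrist_force'].round(1))
    c=cams.camera(name); f=c['frame']
    for th in ths:
        t=np.radians(th); ax=np.sin(t)*R[:,0]-np.cos(t)*R[:,2]  # tool x = -rack x
        print(name,th,'top',proj(c,g+(120-s)*ax).round(1),'bot',proj(c,g-s*ax).round(1))
    return c
if __name__=='__main__':
    u=sys.argv[1]
    for n in ['side','scene']:
        c=show(n)
        x=proj(c,manip.read_state()['eef_pos'])[0].astype(int); x0,y0=max(0,x[0]-60),max(0,x[1]-60)
        f=cv2.resize(c['frame'][y0:y0+150,x0:x0+150],None,fx=4,fy=4,interpolation=cv2.INTER_CUBIC)
        for i in range(0,150,20): cv2.putText(f,str(x0+i),(i*4,8),0,.3,(255,0,0)); cv2.putText(f,str(y0+i),(0,i*4+3),0,.3,(255,0,0))
        save(u+'_'+n,f)
E
python3 tilt.py g
```

```text
gap 44.69770764696174 F [-1.5 -0.1  3. ]
side 0 top [[406.  272.7]] bot [[399.2 318.5]]
side 10 top [[404.2 274. ]] bot [[406.2 313.6]]
side 20 top [[402.3 275.4]] bot [[413.1 307.9]]
side 30 top [[400.6 277.1]] bot [[419.7 301.5]]
side 35 top [[399.8 278. ]] bot [[422.8 298.1]]
side 40 top [[399.  278.9]] bot [[425.8 294.6]]
gap 44.838918264317044 F [-1.   0.3  4.8]
scene 0 top [[242.7 224.9]] bot [[249.2 251.2]]
scene 10 top [[243.8 223.7]] bot [[245.2 255.9]]
scene 20 top [[244.8 222.7]] bot [[241.1 260. ]]
scene 30 top [[245.9 222. ]] bot [[237.  263.3]]
scene 35 top [[246.3 221.8]] bot [[235.  264.7]]
scene 40 top [[246.8 221.5]] bot [[233.  265.7]]
```

View pics/g_side.png

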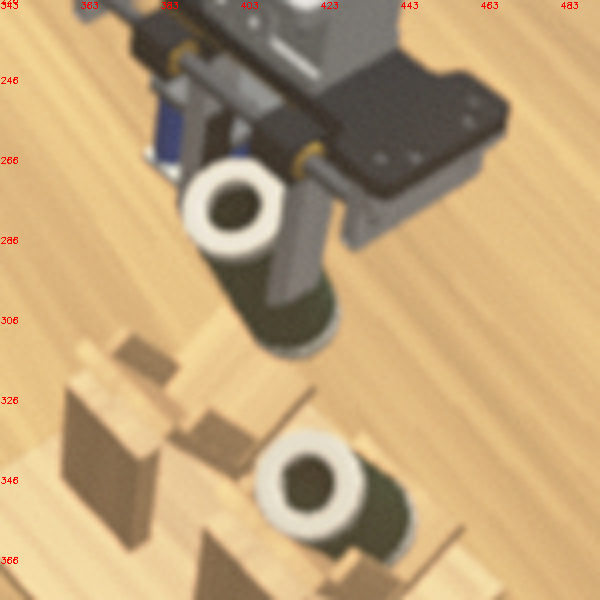

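View pics/g_scene.png

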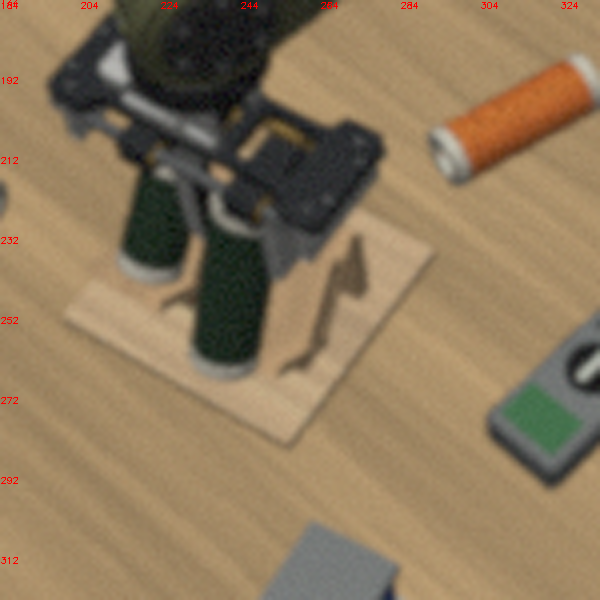

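```bash
python3 -m pendant '[[[0,0,-2,0],[0,0,-5,0],[-0.4,2.5,-6,0],[-1,5.5,-6,0],[-1.6,8.5,-6,0]]]' -1 12; python3 -m pendant '[[[-0.6,3.3,0,0],[-0.6,3.3,3,0],[-0.6,3.3,6,0],[-0.6,3.3,8,0],[-0.6,3.3,8,0]]]'; python3 tilt.py h
```

```text
clock: 9.55
eef_pos: [537.2, -74.6, 203.2]
eef_rot: [3.141, -0.0, -2.957]
wrist_force: [1.7, 0.6, -2.6]
finger_gap: 44.4
clock: 10.05
eef_pos: [535.7, -41.6, 120.4]
eef_rot: [3.14, -0.005, -2.956]
wrist_force: [0.2, -0.3, -2.7]
finger_gap: 44.5
gap 44.48347547156411 F [ 0.2 -0.3 -2.7]
side 0 top [[368.5 238.6]] bot [[365.  282.8]]
side 10 top [[366.8 239.6]] bot [[371.6 278.7]]
side 20 top [[365.1 240.9]] bot [[377.9 273.6]]
side 30 top [[363.5 242.4]] bot [[384.  267.9]]
side 35 top [[362.8 243.2]] bot [[386.8 264.8]]
side 40 top [[362.1 244. ]] bot [[389.5 261.6]]
gap 44.71319121220847 F [ 0.8 -0.6 -3. ]
scene 0 top [[281.5 259.8]] bot [[284.9 283.5]]
scene 10 top [[282.5 258.6]] bot [[281.1 288.6]]
scene 20 top [[283.5 257.5]] bot [[277.2 293.1]]
scene 30 top [[284.4 256.6]] bot [[273.4 296.8]]
scene 35 top [[284.9 256.3]] bot [[271.6 298.4]]
scene 40 top [[285.3 256.1]] bot [[269.8 299.7]]
```

View pics/h_side.png

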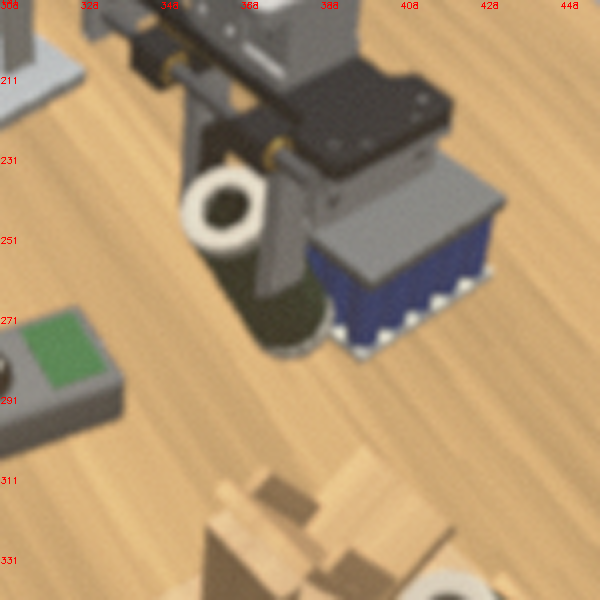

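View pics/h_scene.png

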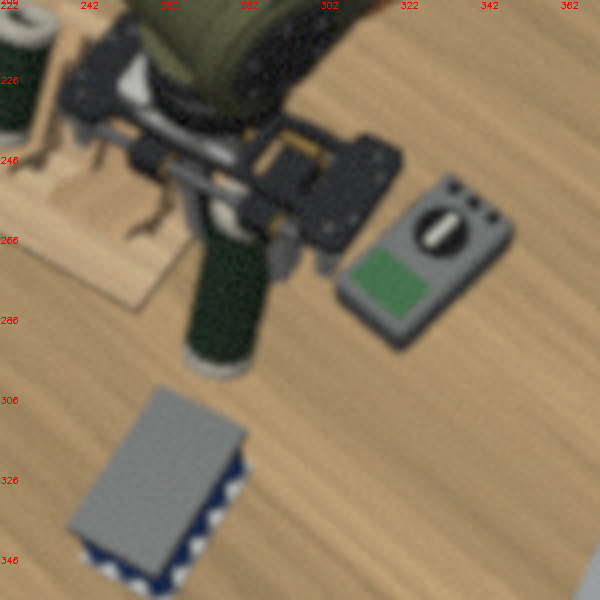

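```bash
python3 -m pendant '[[[1,0,1,0],[2,0,2,0],[3,0,2.7,0],[3,0,2.7,0],[3,0,2.7,0]]]'; python3 -m pendant '[[[0,0,0,0],[0,0,0,0],[0,0,0,0]]]' -1 4; python3 tilt.py i
```

```text
clock: 10.65
eef_pos: [508.8, -47.5, 97.8]
eef_rot: [-3.141, 0.002, -2.957]
wrist_force: [0.6, 0.5, -2.5]
finger_gap: 44.5
clock: 10.95
eef_pos: [508.2, -47.3, 96.7]
eef_rot: [-3.141, 0.0, -2.956]
wrist_force: [0.3, 1.3, -2.6]
finger_gap: 44.7
gap 44.739508844739866 F [ 0.3  1.3 -2.6]
side 0 top [[356.1 254.4]] bot [[354.  297.2]]
side 10 top [[354.4 255.5]] bot [[360.6 292.9]]
side 20 top [[352.8 256.8]] bot [[367.  287.8]]
side 30 top [[351.2 258.2]] bot [[373.  282.1]]
side 35 top [[350.4 259.1]] bot [[375.8 279. ]]
side 40 top [[349.7 259.9]] bot [[378.5 275.8]]
gap 44.53079913113761 F [ 0.1  0.2 -3.3]
scene 0 top [[289.2 255.7]] bot [[291.8 279.2]]
scene 10 top [[290.1 254.5]] bot [[288.1 284.1]]
scene 20 top [[291.1 253.5]] bot [[284.4 288.4]]
scene 30 top [[292.  252.7]] bot [[280.8 292. ]]
scene 35 top [[292.4 252.4]] bot [[279.  293.5]]
scene 40 top [[292.8 252.1]] bot [[277.4 294.7]]
```

View pics/i_side.png

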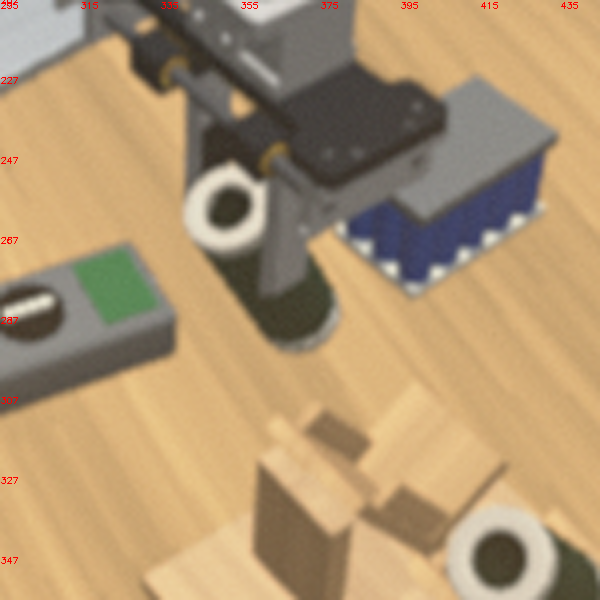

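```bash
python3 -m pendant '[[[0,0,0.6,0],[0,0,0.6,0],[0,0,0.6,0],[0,0,0.6,0],[0,0,0.6,0]]]' -1 3;  python3 tilt.py j
```

```text
clock: 11.55
eef_pos: [508.0, -47.4, 90.5]
eef_rot: [-3.141, 0.0, -2.956]
wrist_force: [-0.1, 0.4, -2.3]
finger_gap: 44.6
gap 44.62173336503841 F [-0.1  0.4 -2.3]
side 0 top [[355.9 256.9]] bot [[353.8 299.3]]
side 10 top [[354.2 257.9]] bot [[360.4 295. ]]
side 20 top [[352.6 259.2]] bot [[366.7 289.9]]
side 30 top [[351.  260.7]] bot [[372.7 284.2]]
side 35 top [[350.2 261.5]] bot [[375.5 281.1]]
side 40 top [[349.5 262.3]] bot [[378.2 277.9]]
gap 44.54723906505086 F [-0.2  0.1 -3.1]
scene 0 top [[289.4 257. ]] bot [[291.9 280.2]]
scene 10 top [[290.3 255.8]] bot [[288.3 285.1]]
scene 20 top [[291.2 254.7]] bot [[284.6 289.4]]
scene 30 top [[292.1 253.9]] bot [[281. 293.]]
scene 35 top [[292.5 253.6]] bot [[279.2 294.5]]
scene 40 top [[292.9 253.4]] bot [[277.6 295.7]]
```

View pics/j_side.png

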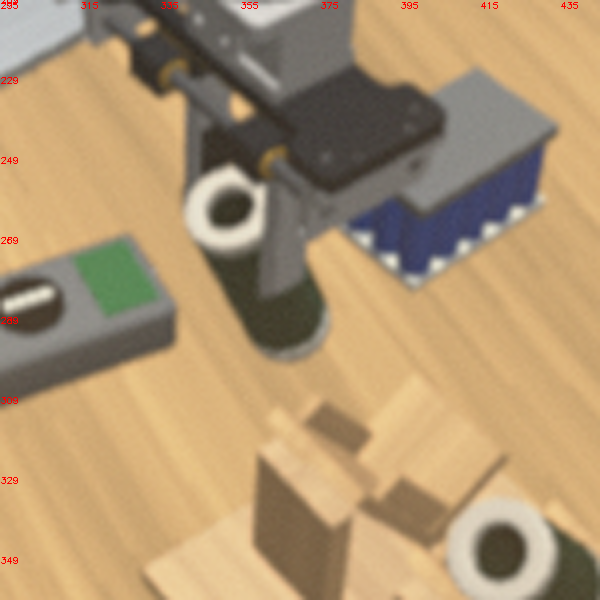

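```bash
python3 -m pendant '[[[-0.8,0,0,0],[0.8,0,0,0],[-0.8,0,0,0],[0.8,0,0,0],[0,0,0,0]]]' -1 3;python3 -m pendant '[[[-0.8,0,0,0],[0.8,0,0,0],[-0.8,0,0,0],[0.8,0,0,0],[0,0,0,0]]]';  python3 tilt.py k
```

```text
clock: 12.15
eef_pos: [507.4, -47.5, 90.5]
eef_rot: [3.142, -0.0, -2.957]
wrist_force: [-0.4, 0.3, -2.9]
finger_gap: 45.0
clock: 12.65
eef_pos: [507.9, -47.4, 90.5]
eef_rot: [3.142, -0.0, -2.957]
wrist_force: [0.8, 0.1, -3.2]
finger_gap: 45.0
gap 45.020550457218235 F [ 0.8  0.1 -3.2]
side 0 top [[355.9 256.9]] bot [[353.7 299.3]]
side 10 top [[354.2 257.9]] bot [[360.3 295. ]]
side 20 top [[352.5 259.2]] bot [[366.6 289.9]]
side 30 top [[350.9 260.7]] bot [[372.6 284.2]]
side 35 top [[350.2 261.5]] bot [[375.5 281.1]]
side 40 top [[349.5 262.3]] bot [[378.2 278. ]]
gap 44.712601629557454 F [-0.9  0.2 -3.1]
scene 0 top [[288.9 257.4]] bot [[291.5 280.7]]
scene 10 top [[289.9 256.2]] bot [[287.8 285.6]]
scene 20 top [[290.8 255.2]] bot [[284.1 289.9]]
scene 30 top [[291.7 254.4]] bot [[280.5 293.5]]
scene 35 top [[292.1 254.1]] bot [[278.8 294.9]]
scene 40 top [[292.5 253.8]] bot [[277.1 296.2]]
```

View pics/k_side.png

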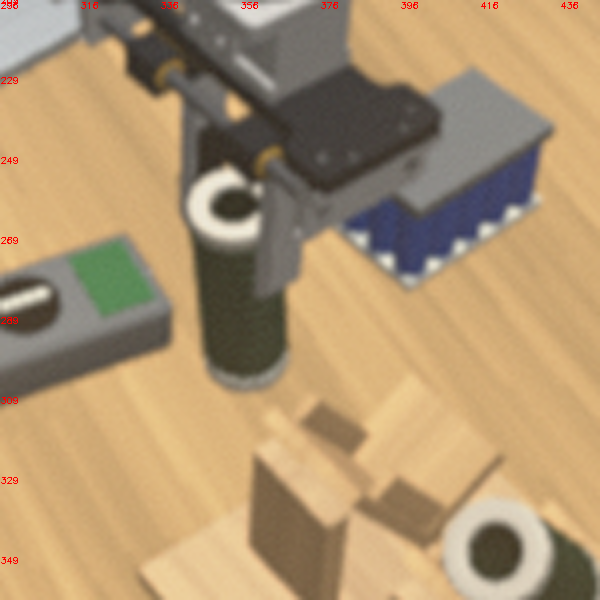

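View pics/k_scene.png

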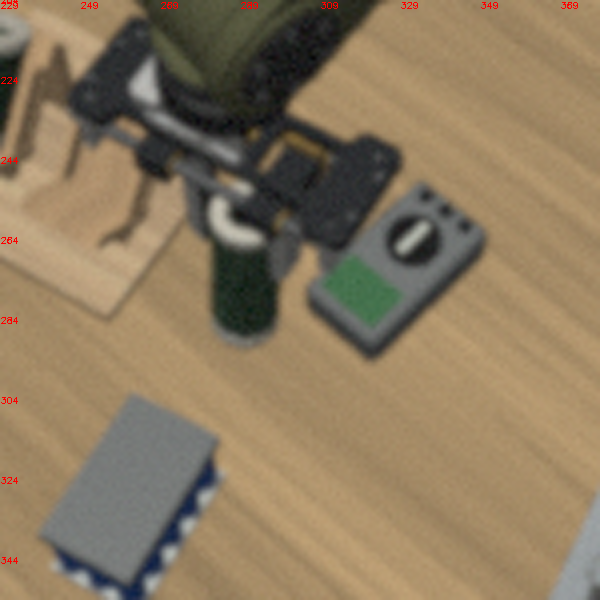

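```bash
python3 -m pendant '[[[-0.6,0,0,0],[0.6,0,0,0],[-0.4,0,0.2,0],[0.3,0,0.4,0],[0,0,0.6,0]]]' -1 3;python3 -m pendant '[[[0,0,0.2,0],[0,0,0.4,0],[0,0,0.5,0]]]';python3 -m pendant '[[[0,0,0,0]]]' -1 20;  python3 tilt.py l
```

```text
clock: 13.25
eef_pos: [508.3, -47.4, 84.6]
eef_rot: [-3.141, 0.001, -2.956]
wrist_force: [-0.4, 1.0, 4.6]
finger_gap: 44.8
clock: 13.55
eef_pos: [508.1, -47.4, 79.3]
eef_rot: [-3.142, 0.0, -2.956]
wrist_force: [1.5, 0.2, 5.6]
finger_gap: 45.0
clock: 13.65
eef_pos: [508.0, -47.4, 79.3]
eef_rot: [-3.142, 0.0, -2.956]
wrist_force: [0.4, -0.4, 4.6]
finger_gap: 44.5
gap 44.53713140523704 F [ 0.4 -0.4  4.6]
side 0 top [[355.7 261.1]] bot [[353.6 302.9]]
side 10 top [[354.  262.2]] bot [[360.1 298.6]]
side 20 top [[352.4 263.4]] bot [[366.4 293.5]]
side 30 top [[350.8 264.9]] bot [[372.4 287.8]]
side 35 top [[350.1 265.7]] bot [[375.2 284.8]]
side 40 top [[349.4 266.5]] bot [[377.9 281.6]]
gap 44.22162074873214 F [ 0.8 -0.3  3.1]
scene 0 top [[289.6 259.3]] bot [[292.1 282.2]]
scene 10 top [[290.6 258.1]] bot [[288.5 287. ]]
scene 20 top [[291.5 257.1]] bot [[284.9 291.3]]
scene 30 top [[292.3 256.3]] bot [[281.3 294.9]]
scene 35 top [[292.8 256. ]] bot [[279.6 296.4]]
scene 40 top [[293.1 255.7]] bot [[277.9 297.6]]
```

View pics/l_side.png

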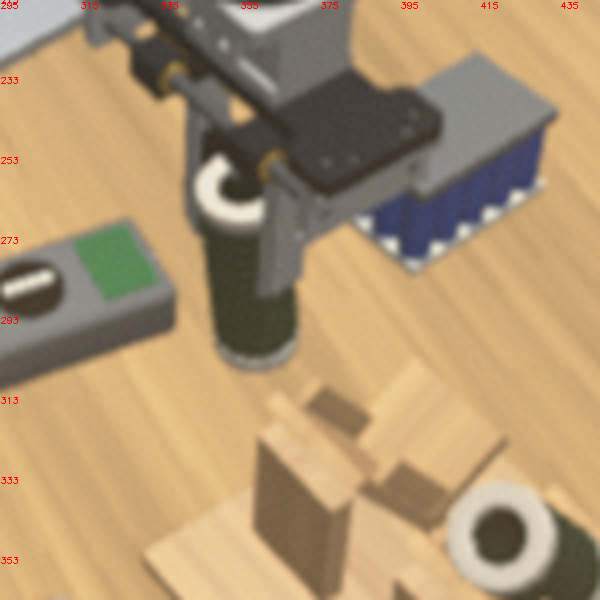

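```bash
python3 - <<'E'
from h import *
import pickle
D={}
for n in ['wrist']:
    c=cams.camera(n); save('m_'+n,c['frame']);D[n]=c
pickle.dump(D,open('m.pkl','wb'))
st=manip.read_state();p=st['eef_pos'];print(p)
print(proj(c,[[p[0],p[1],120]]),proj(c,[[p[0],p[1],0]]))
E
```

```text
[507.94973222 -47.38989498  79.37330682]
[[322.26916611 338.13040269]] [[322.83737411 247.69275164]]
```

View pics/m_wrist.png

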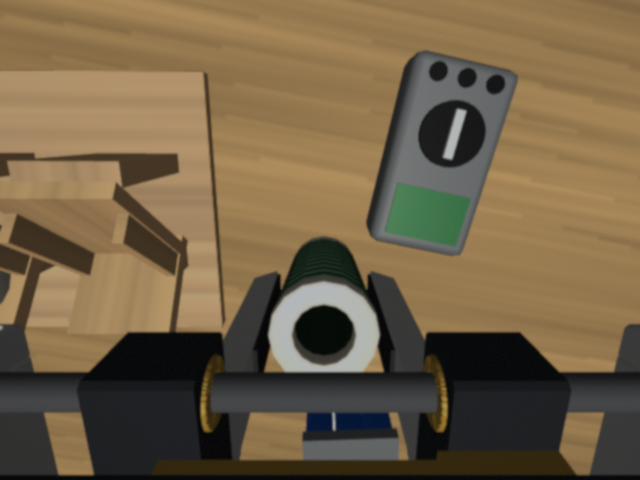

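```bash
python3 -m pendant '[[[0,0,-3,0],[0,0,-7,0],[0,0,-11,0],[0,0,-15,0],[0,2,-16,-0.05]]]' -1 30; python3 go.py s 3 -0.7 235
```

```text
clock: 14.3
eef_pos: [505.0, -28.8, 242.9]
eef_rot: [-3.14, 0.004, -2.908]
wrist_force: [0.4, -0.5, -3.1]
finger_gap: 44.1
t 14.3 stand [ -34.1 -268.6  242.9] rack [ 74.3 182.2 242.9] tilt 0.004 F [ 0.4 -0.5 -3.1] gap 44.1 j6 -1.93
shift [-2.51 26.93  0.75] roll -0.044
```

```bash
python3 -m pendant '[[[-0.4,4,0,-0.044],[-0.8,8,0,-0.044],[-1.2,12,0,-0.044],[-1.6,16,0,-0.044],[-2,20,0,-0.044]]]';python3 -m pendant '[[[-0.2,3,0,0],[-0.4,6,0,0],[-0.4,6,0,0],[-0.4,6,0,0]]]'; python3 go.py s 3 -0.7 200
```

```text
clock: 14.8
eef_pos: [476.1, 172.8, 238.6]
eef_rot: [-3.142, -0.002, -2.863]
wrist_force: [0.5, -0.1, -2.7]
finger_gap: 44.0
clock: 15.2
eef_pos: [463.9, 230.3, 238.6]
eef_rot: [-3.141, -0.002, -2.861]
wrist_force: [-0.2, 0.2, -2.6]
finger_gap: 44.3
t 15.2 stand [ -2.6  -8.2 238.6] rack [ 81.5 444.4 238.6] tilt 0.002 F [-0.2  0.2 -2.6] gap 44.3 j6 -1.46
shift [-0.57  0.75  3.86] roll 0.002
```

```bash
python3 -m pendant '[[[-0.6,0.75,1,0],[-0.6,0.75,2.4,0],[-0.6,0.75,3.8,0],[-0.6,0.75,3.8,0],[-0.6,0.75,3.8,0]]]'; python3 go.py s 3 -0.7 200; python3 - <<'E'
from h import *
import pickle
D={}
for n in ['side','scene','wrist']:
    c=cams.camera(n); save('n_'+n,c['frame']);D[n]=c
f=D['side']['frame']; x0,y0=200,90
f=cv2.resize(f[y0:y0+150,x0:x0+150],None,fx=4,fy=4,interpolation=cv2.INTER_CUBIC)
for i in range(0,150,20): cv2.putText(f,str(x0+i),(i*4,8),0,.3,(255,0,0)); cv2.putText(f,str(y0+i),(0,i*4+3),0,.3,(255,0,0))
save('n_sc',f)
f=D['scene']['frame']; x0,y0=340,250
f=cv2.resize(f[y0:y0+150,x0:x0+150],None,fx=4,fy=4,interpolation=cv2.INTER_CUBIC)
for i in range(0,150,20): cv2.putText(f,str(x0+i),(i*4,8),0,.3,(255,0,0)); cv2.putText(f,str(y0+i),(0,i*4+3),0,.3,(255,0,0))
save('n_cc',f)
pickle.dump(D,open('n.pkl','wb'))
p=manip.read_state()['eef_pos']
for n in D: print(n,proj(D[n],[[464.1,238.9,p[2]-79.3+120],[464.1,238.9,p[2]-79.3],[464.1,238.9,100],[464.1,238.9,20]]).round(1).tolist())
E
```

```text
clock: 15.7
eef_pos: [468.4, 238.8, 201.2]
eef_rot: [-3.141, -0.001, -2.863]
wrist_force: [0.5, -0.4, -2.7]
finger_gap: 44.4
t 15.7 stand [  4.1  -1.3 201.2] rack [ 87.5 451.9 201.2] tilt 0.001 F [ 0.5 -0.4 -2.7] gap 44.4 j6 -1.45
shift [0.11 0.06 0.12] roll 0.0
side [[272.8, 133.1], [276.8, 180.6], [277.5, 188.9], [279.8, 216.2]]
scene [[408.4, 298.0], [399.8, 321.3], [398.4, 325.2], [393.7, 337.9]]
wrist [[325.2, 328.4], [324.4, 241.7], [324.4, 233.3], [324.2, 211.8]]
```

View pics/n_sc.png

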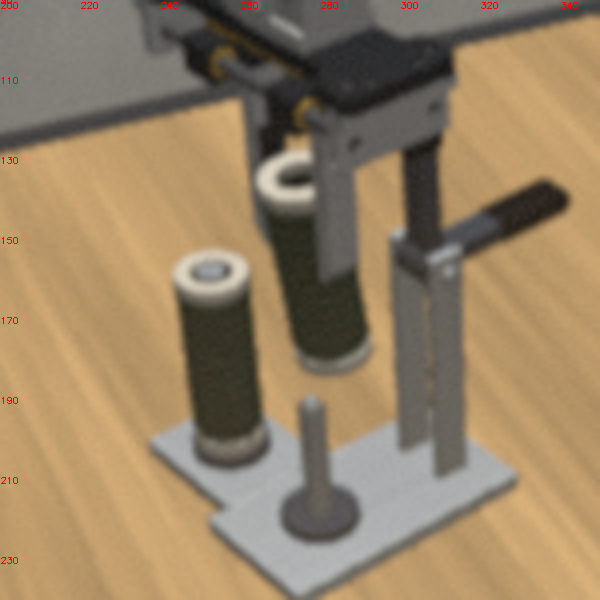

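View pics/n_cc.png

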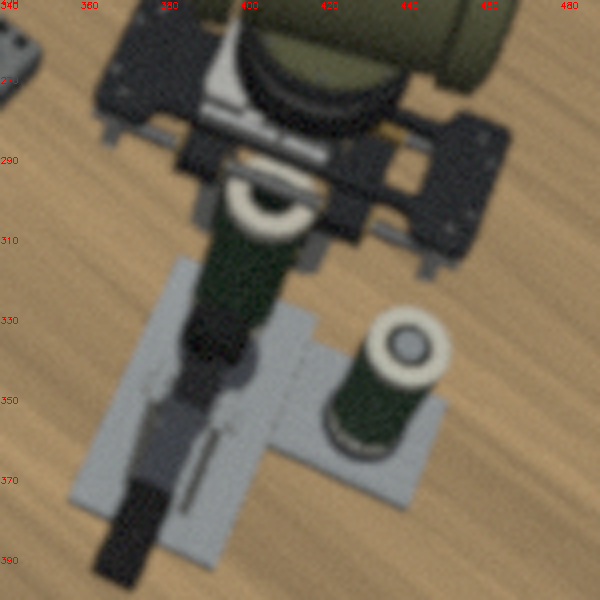

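View pics/n_wrist.png

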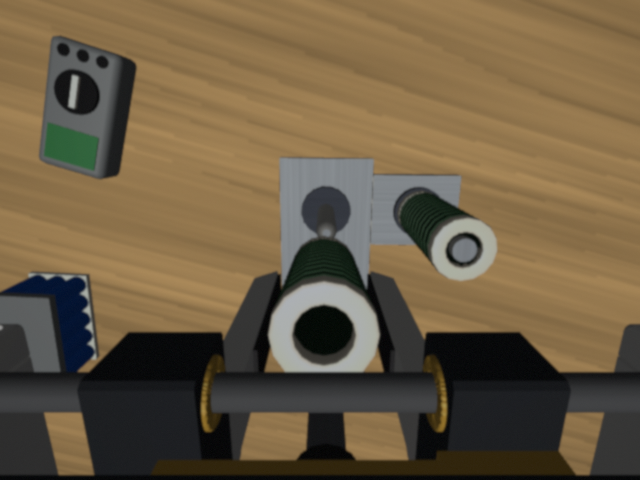

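```bash
python3 -m pendant '[[[0.9,0.05,0,0],[1.9,0.05,0.8,0],[1.9,0.05,1.5,0],[1.9,0.05,1.5,0],[1.9,0.05,1.5,0]]]' -1 20; python3 go.py s -15 -0.7 165; python3 - <<'E'
from h import *
import pickle
D={}
for n in ['side','scene']:
    c=cams.camera(n); D[n]=c
f=D['side']['frame']; x0,y0=200,90
f=cv2.resize(f[y0:y0+150,x0:x0+150],None,fx=4,fy=4,interpolation=cv2.INTER_CUBIC)
for i in range(0,150,20): cv2.putText(f,str(x0+i),(i*4,8),0,.3,(255,0,0)); cv2.putText(f,str(y0+i),(0,i*4+3),0,.3,(255,0,0))
save('o_sc',f)
E
```

```text
clock: 16.35
eef_pos: [449.9, 234.4, 186.6]
eef_rot: [3.142, 0.0, -2.862]
wrist_force: [0.5, -0.9, -3.2]
finger_gap: 44.2
t 16.35 stand [-14.9  -0.4 186.6] rack [ 68.5 451.  186.6] tilt 0.0 F [ 0.5 -0.9 -3.2] gap 44.2 j6 -1.44
shift [ 0.01 -0.03  2.16] roll 0.001
```

View pics/o_sc.png

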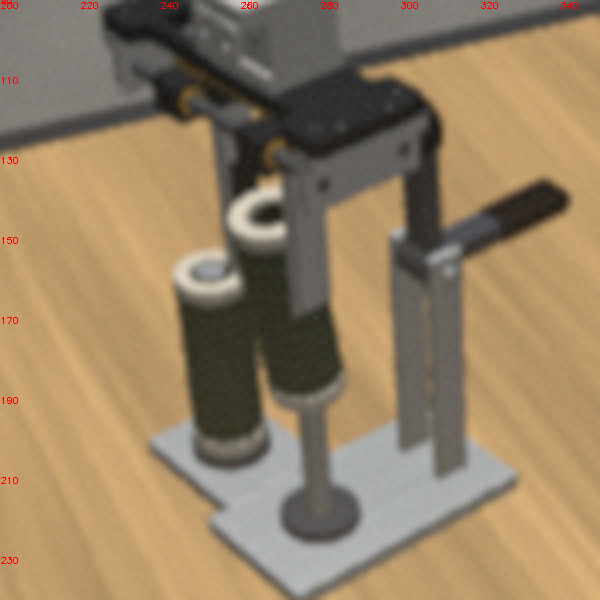

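```bash
python3 -m pendant '[[[0,0,0.5,0],[0,0,1,0],[0,0,1.4,0],[0,0,1.8,0],[0,0,2.1,0]]]'; python3 -m pendant '[[[0,0,0,0]]]' -1 6; python3 go.py; python3 - <<'E'
from h import *
for n in ['side']:
    c=cams.camera(n)
f=c['frame']; x0,y0=200,90
f=cv2.resize(f[y0:y0+150,x0:x0+150],None,fx=4,fy=4,interpolation=cv2.INTER_CUBIC)
save('p_sc',f)
E
```

```text
clock: 16.95
eef_pos: [449.6, 234.3, 164.9]
eef_rot: [-3.142, -0.001, -2.862]
wrist_force: [-1.1, -0.8, -2.3]
finger_gap: 44.1
clock: 17.05
eef_pos: [449.5, 234.3, 164.9]
eef_rot: [-3.142, -0.001, -2.862]
wrist_force: [-0.1, 0.2, -2.8]
finger_gap: 44.9
t 17.05 stand [-15.3  -0.5 164.9] rack [ 68.2 450.9 164.9] tilt 0.001 F [-0.1  0.2 -2.8] gap 44.9 j6 -1.44
```

View pics/p_sc.png

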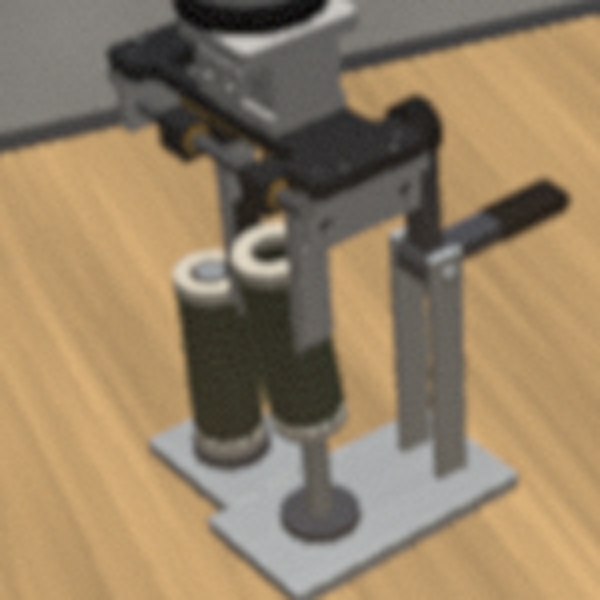

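```bash
python3 -m pendant '[[[-0.4,0,0.2,0],[-0.8,0,0.4,0],[-1.2,0,0.6,0],[-1.5,0,0.8,0],[-1.8,0,1,0]]]'; python3 go.py; python3 - <<'E'
from h import *
for n in ['side']:
    c=cams.camera(n)
f=c['frame']; x0,y0=200,90
f=cv2.resize(f[y0:y0+150,x0:x0+150],None,fx=4,fy=4,interpolation=cv2.INTER_CUBIC)
save('q_sc',f)
E
```

```text
clock: 17.6
eef_pos: [467.2, 239.3, 155.2]
eef_rot: [-3.142, -0.0, -2.862]
wrist_force: [-1.4, -1.3, -2.7]
finger_gap: 44.6
t 17.6 stand [  3.1  -0.4 155.2] rack [ 86.5 452.7 155.2] tilt 0.0 F [-1.4 -1.3 -2.7] gap 44.6 j6 -1.45
```

View pics/q_sc.png

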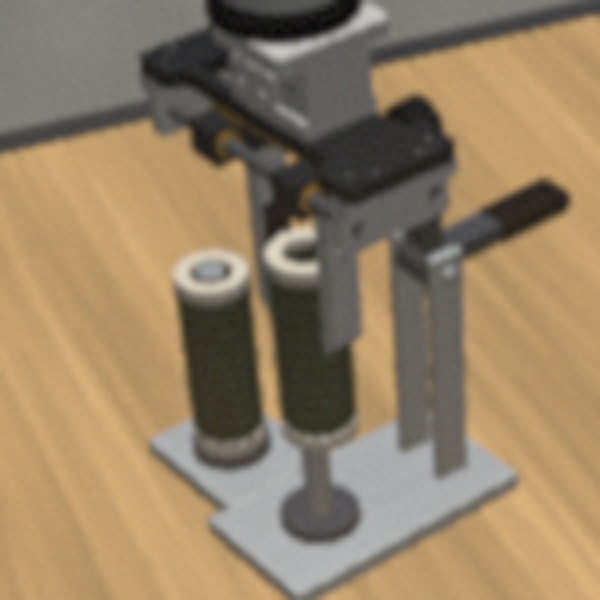

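```bash
python3 -m pendant '[[[0,0,0.7,0],[0,0,1.4,0],[0,0,2.1,0],[0,0,2.8,0],[0,0,3.5,0]]]' -1 8; python3 -m pendant '[[[0,0,0.5,0],[0,0,1,0],[0,0,1.5,0],[0,0,1.8,0],[0,0,1.8,0]]]'; python3 go.py; python3 - <<'E'
from h import *
for n in ['side']:
    c=cams.camera(n)
f=c['frame']; x0,y0=200,90
f=cv2.resize(f[y0:y0+150,x0:x0+150],None,fx=4,fy=4,interpolation=cv2.INTER_CUBIC)
save('r_sc',f)
E
```

```text
clock: 18.15
eef_pos: [467.0, 239.3, 119.7]
eef_rot: [-3.142, -0.0, -2.862]
wrist_force: [-0.4, 0.3, -2.7]
finger_gap: 45.0
clock: 18.65
eef_pos: [466.9, 239.2, 102.0]
eef_rot: [-3.141, -0.001, -2.862]
wrist_force: [-1.1, 0.3, -2.4]
finger_gap: 44.8
t 18.65 stand [  2.8  -0.5 102. ] rack [ 86.1 452.6 102. ] tilt 0.001 F [-1.1  0.3 -2.4] gap 44.8 j6 -1.45
```

View pics/r_sc.png

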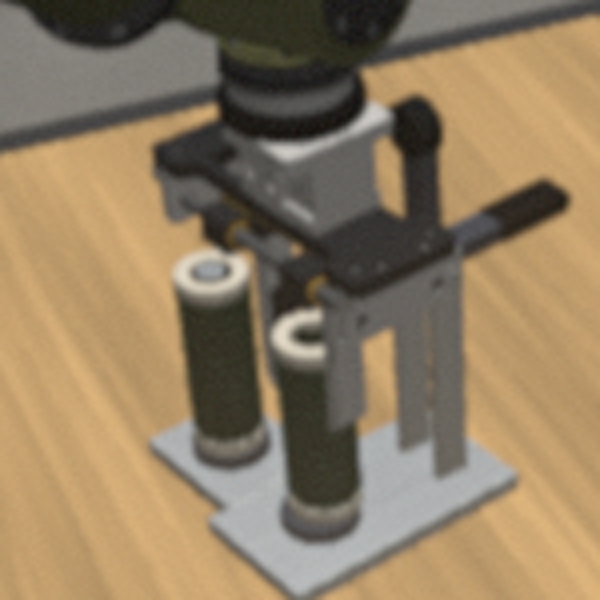

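```bash
python3 -m pendant '[[[0,0,0.2,0],[0,0,0.4,0],[0,0,0.5,0],[0,0,0.5,0]]]'; python3 -m pendant '[[[0,0,0.2,0],[0,0,0.3,0],[0,0,0.3,0]]]' -1 4
```

```text
clock: 19.1
eef_pos: [467.4, 239.4, 98.1]
eef_rot: [3.142, 0.001, -2.862]
wrist_force: [-1.6, -0.6, 4.3]
finger_gap: 45.1
clock: 19.4
eef_pos: [467.7, 239.5, 95.2]
eef_rot: [3.141, 0.002, -2.862]
wrist_force: [0.5, -0.6, 4.3]
finger_gap: 44.7
```

```bash
python3 -m pendant '[[[0,0,0,0],[0,0,0,0],[0,0,0,0],[0,0,0,0],[0,0,0,0]]]' 0.4; python3 -m pendant '[[[0,0,-2,0],[0,0,-6,0],[0,0,-11,0],[0,0,-16,0],[0,0,-21,0]]]'; python3 go.py s 130 0 310; python3 - <<'E'
from h import *
D={}
for n in ['side','scene','wrist']:
    c=cams.camera(n); D[n]=c; save('t_'+n,c['frame'])
    print(n,proj(c,[[464.1,238.9,140],[464.1,238.9,20]]).round(1).tolist())
c=D['side'];f=c['frame']; x0,y0=200,90
f=cv2.resize(f[y0:y0+150,x0:x0+150],None,fx=4,fy=4,interpolation=cv2.INTER_CUBIC)
save('t_sc',f)
E
```

```text
clock: 19.9
eef_pos: [467.0, 239.3, 94.4]
eef_rot: [3.142, -0.0, -2.862]
wrist_force: [-0.2, -0.3, -0.4]
finger_gap: 66.2
clock: 20.4
eef_pos: [466.6, 239.1, 306.6]
eef_rot: [3.142, 0.0, -2.862]
wrist_force: [1.4, -0.5, 0.6]
finger_gap: 65.7
t 20.4 stand [  2.4  -0.5 306.6] rack [ 85.8 452.5 306.6] tilt 0.0 F [ 1.4 -0.5  0.6] gap 65.7 j6 -1.45
shift [-12.76   0.03  -0.34] roll 0.001
side [[276.3, 174.2], [279.8, 216.2]]
scene [[401.0, 318.2], [393.7, 337.9]]
wrist [[323.0, 212.4], [323.0, 191.7]]
```

View pics/t_sc.png

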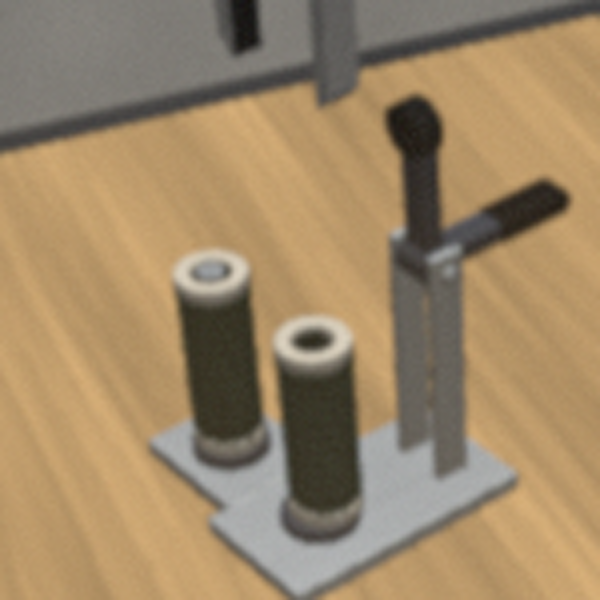

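View pics/t_wrist.png

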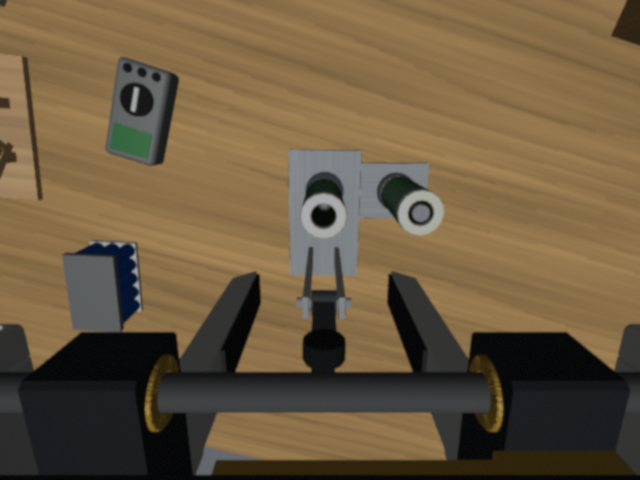

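```bash
python3 -m pendant '[[[-4,0,-0.5,0],[-8.5,0,-0.5,0],[-11,0,-0.5,0],[-12,0,1,0],[-12,0,3,0]]]' -1 20; python3 -m pendant '[[[0,0,2,0],[0,0,3.8,0],[0,0,3.8,0]]]'; python3 go.py s 93.7 0 238; python3 - <<'E'
from h import *
c=cams.camera('side')
save('u_sc',cv2.resize(c['frame'][40:240,200:400],None,fx=3,fy=3))
E
```

```text
clock: 21.05
eef_pos: [582.8, 272.4, 271.7]
eef_rot: [-3.141, -0.002, -2.863]
wrist_force: [-0.3, -0.3, -1.0]
finger_gap: 28.8
clock: 21.35
eef_pos: [580.7, 271.8, 232.2]
eef_rot: [-3.141, -0.006, -2.862]
wrist_force: [-0.6, -0.3, -0.1]
finger_gap: 5.6
t 21.35 stand [121.2  -0.3 232.2] rack [204.  463.7 232.2] tilt 0.006 F [-0.6 -0.3 -0.1] gap 5.6 j6 -1.47
shift [ 2.75  0.04 -0.56] roll 0.001
```

View pics/u_sc.png

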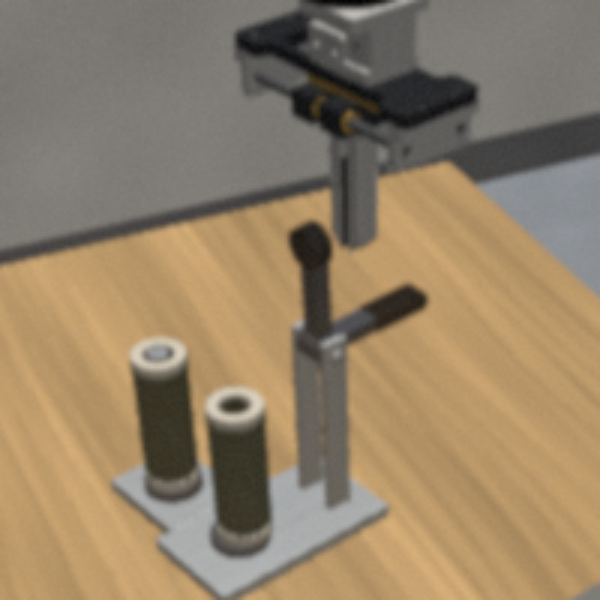

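```bash
python3 -m pendant '[[[1.5,0,-0.5,0],[2.7,0,-0.6,0],[3.9,0,-0.5,0],[5,0,-0.3,0],[6,0,0.2,0]]]'; python3 -m pendant '[[[1,0,0.5,0],[1.9,0,1.2,0],[2.7,0,2,0],[3.3,0,3,0],[3.8,0,3.9,0]]]'; python3 go.py s 19 0 176.5;python3 go.py s 18 0 169
```

```text
clock: 21.9
eef_pos: [524.7, 256.0, 236.1]
eef_rot: [3.141, 0.004, -2.862]
wrist_force: [2.4, 1.3, 6.2]
finger_gap: 0.6
clock: 22.4
eef_pos: [487.9, 245.4, 196.3]
eef_rot: [3.141, 0.002, -2.862]
wrist_force: [-0.9, -0.4, 4.8]
finger_gap: 0.6
t 22.4 stand [ 24.7  -0.2 196.3] rack [107.9 454.9 196.3] tilt 0.002 F [-0.9 -0.4  4.8] gap 0.6 j6 -1.45
shift [0.58 0.02 1.98] roll 0.001
t 22.4 stand [ 24.7  -0.2 196.3] rack [107.9 454.9 196.3] tilt 0.002 F [-0.9 -0.4  4.8] gap 0.6 j6 -1.45
shift [0.68 0.02 2.73] roll 0.001
```

```bash
python3 -m pendant '[[[0.3,0,1,0],[0.6,0,1.9,0],[0.7,0,2.3,0],[0.7,0,2.6,0],[0.7,0,2.6,0]]]'; python3 go.py s 18 0 169; python3 - <<'E'
from h import *
c=cams.camera('side')
save('v_sc',cv2.resize(c['frame'][60:260,200:400],None,fx=3,fy=3))
E
```

```text
clock: 22.9
eef_pos: [481.4, 243.4, 169.3]
eef_rot: [-3.142, -0.001, -2.862]
wrist_force: [-0.1, 0.2, 1.2]
finger_gap: 0.9
t 22.9 stand [ 17.8  -0.4 169.3] rack [101.1 454.  169.3] tilt 0.001 F [-0.1  0.2  1.2] gap 0.9 j6 -1.45
shift [-0.02  0.04  0.03] roll 0.001
```

View pics/v_sc.png

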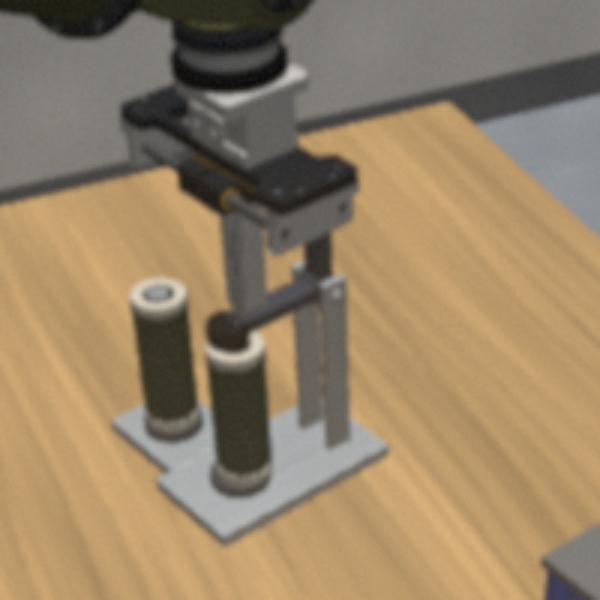

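```bash
python3 -m pendant '[[[0,0,0.15,0],[0,0,0.3,0],[0,0,0.3,0]]]'
```

```text
clock: 23.25
eef_pos: [481.6, 243.5, 168.8]
eef_rot: [3.142, 0.001, -2.862]
wrist_force: [-11.6, -4.8, 26.3]
finger_gap: 0.3
```

Hard stop reached (force rises, no further travel). Back off straight up.

```bash
python3 -m pendant '[[[0,0,-1,0],[0,0,-4,0],[0,0,-8,0],[0,0,-12,0],[1,0,-14,0]]]'; python3 -m pendant '[[[5,0,0,0],[9,0,0,0],[13,0,0,0],[13,0,0,0]]]'; python3 go.py; python3 - <<'E'
from h import *
for n in ['side','scene']:
    c=cams.camera(n); save('w_'+n,c['frame'])
    if n=='side': save('w_sc',cv2.resize(c['frame'][100:300,200:400],None,fx=3,fy=3,interpolation=cv2.INTER_CUBIC))
    a=(464.1,238.9,.278); cc,s=np.cos(a[2]),np.sin(a[2])
    for ang in (0,.1,.2):
        L=[85+100*np.sin(ang),155+100*np.cos(ang)]; print(n,ang,proj(c,[a[0]+cc*L[0],a[1]+s*L[0],L[1]]).round(1))
    for k in ['short_tube','cell_pack','meter','long_tube']: print(n,k,[(round(r['score'],2),np.round(r['point']).tolist()) for r in models.regions_of(n,k)])
E
```

```text
clock: 23.75
eef_pos: [472.6, 240.8, 309.5]
eef_rot: [3.141, 0.003, -2.863]
wrist_force: [-0.2, -0.1, -0.3]
finger_gap: 0.3
clock: 24.15
eef_pos: [344.2, 204.1, 307.1]
eef_rot: [3.141, 0.001, -2.862]
wrist_force: [-0.0, -0.4, -0.1]
finger_gap: 0.4
t 24.15 stand [-124.8   -0.6  307.1] rack [-40.9 440.7 307.1] tilt 0.001 F [-0.  -0.4 -0.1] gap 0.4 j6 -1.41
side 0 [[304.6 113.8]]
side 0.1 [[308.2 112.4]]
side 0.2 [[311.8 111.5]]
side short_tube [(0.96, [426.0, 350.0])]
side cell_pack [(0.75, [292.0, 197.0])]
side meter [(0.72, [304.0, 289.0])]
side long_tube [(0.95, [282.0, 193.0]), (0.82, [529.0, 448.0]), (0.71, [280.0, 383.0])]
scene 0 [[393.1 333.2]]
scene 0.1 [[391.1 338. ]]
scene 0.2 [[389.  342.9]]
scene short_tube [(0.59, [224.0, 227.0])]
scene cell_pack [(0.67, [263.0, 330.0])]
scene meter [(0.98, [328.0, 270.0])]
scene long_tube [(0.83, [318.0, 201.0]), (0.74, [164.0, 214.0]), (0.61, [401.0, 325.0]), (0.33, [399.0, 353.0])]
```

View pics/w_sc.png

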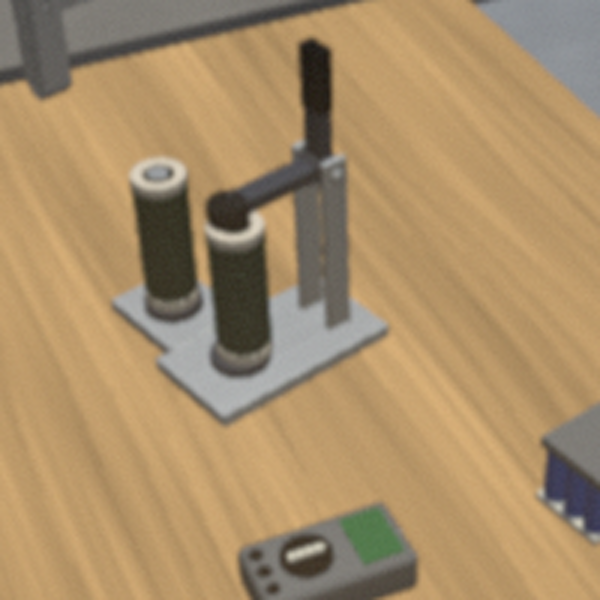

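View pics/w_scene.png

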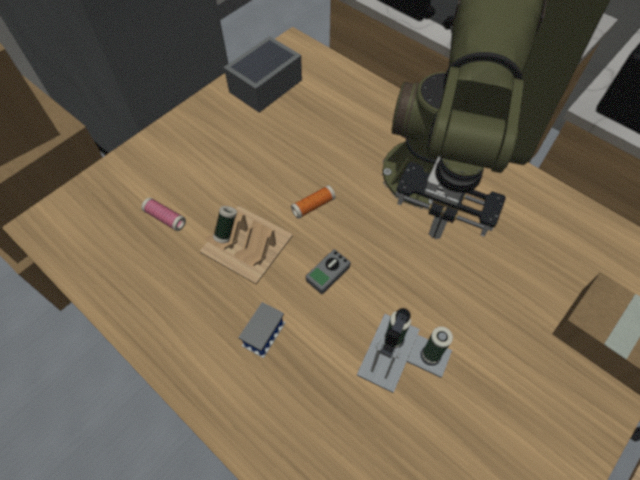

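```bash
python3 -c "
from cell import manip
print(manip.sign_off())"
```

```text
the job is handed in; nothing more can be done
None
```

The long resistor is seated on the bare spindle with the keeper shut over it. I handed the job in at about 24 s of the 72 s allowed; the system gave no verdict.

**What I did:** I pushed the keeper's handle over to about 1.5 rad and took the long green resistor from the rack. I set it upright and lowered it until the wrist force showed it was on the seat. Then I pushed the keeper shut against its stop and moved the arm clear.

**What went less cleanly:**
- The rack ledge did not turn the tube upright as I planned, so I lightened the grip and shook it just above the table.
- About 8° of lean was left after that; I took it out with the spindle tip inside the bore.
- Pressing the keeper onto its stop peaked at about 29 N at the wrist.

**Last checks:**
- **Keeper:** the handle top appeared at pixel (305, 114) in the side view. A fully shut keeper predicts (304.6, 113.8).
- **Resistor:** it looks upright and fully home beside the finished one. Its top was about 2 px off the predicted axis, and the bore clearance allows at most 4 mm.
- **Short resistor, cell pack and meter:** in the scene view all three were within about 3 px of where they started.
- **Disagreement:** in the last side view the cell-pack detector marked the stand at (292, 197) instead of the pack. I discounted it because the pack is plainly unmoved in the picture.

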